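Fetch the tumbler from behind the glaze jars

ROBOT

A 6-joint arm with a two-finger parallel gripper is mounted at the origin on the work surface. World frame = base frame: x ahead of the robot, y to its left, z up, the work surface at z = 0. Lengths are in m, angles in degrees, forces in N, time in s.
With the tool pointing down it reaches from about 0.35 to 1 m from the base axis. Payload 7.1 kg.
Tool frame: the origin (TCP) lies between the finger pads; the fingertips stand 14 mm ahead of it and the grasp point (between the pads) lies 5 mm behind it; z points along the fingers, y is the direction in which the jaws open and shut (so a half turn about z gives the same grasp; the last joint's range is limited). The gripper opens to 85 mm and grips with 20 to 120 N. Pads are 22 mm wide; open, the fingers measure 114 mm over their backs; the gripper's body (76 mm by 85 mm) begins 54 mm behind the grasp point. The pads swing forward as they close: fully open they stand 13 mm farther back than shut.
Start: joints at [67.036, 24.242, 93.386, -0, 62.372, -1.089], TCP at [0.233, 0.58, 0.245] pointing down, gripper open.
Joint ranges: [-172.04, 172.04], [-51.8, 120.97], [4.93, 147.93], [-75.15, 255.16], [6.16, 154.13], [-145.62, 145.62]. Speed limits (degrees/s): [136.94, 136.94, 172.46, 180, 180, 180].

INTERFACE

Orientations are given as a 3x3 rotation matrix whose columns are the frame's x, y, z axes.
In Python, from rig import ctrl gives the robot as it stands. The module is installed in compiled form; this text tells all that it offers.
- The arm moves only by the shell command python3 -m jog 'ROWS' [FORCE]. ROWS is a JSON object of lists of equal length, an entry for each row: "jaw": the opening, from 0 (shut) to 1 (fully open); "xyz": the shift along the tool's x, y, z in units of 200 mm (1.0 is 200 mm), a list of three; "turn": the turn, a rotation vector about the tool's x, y, z in units of 60 degrees (1.0 is 60 degrees), a list of three. A call has exactly 5 rows; each row shifts and turns the pose as measured when the row begins, along the tool's axes as they then stand; what a row does not reach is not made up. A row lasts 1/8 s, in which the tool goes at most 62.5 mm and 10.7 degrees, less where a joint would pass 70% of its speed; a pose out of reach is approached as far as the arm can. A call with a number of a shift or a turn outside -1 to 1 is refused whole. A call with a gripper value outside its range is refused whole. The fingers move at their own pace and stop on an object; FORCE is the grip in N (left out, the last holds). Time passes only in rows, so rows that do not move let the fingers close, or fill a call up. It gives the time, the measured TCP pose, the force and the opening at its end, in the units of the state.
- ctrl.sense(): the state, without advancing time (a new reading comes with each control period).
- ctrl.snapshot(name): name is "side" or "top"; returns a dict with "image" (400x640x3 uint8, blue, green, red), "depth" (400x640 float32, m along the optical axis (not along the pixel's ray), 0 where there is no reading), "camera_matrix" (3x3 intrinsics, pixels), "extrinsics" (4x4, takes a point from world to camera coordinates). Camera axes: x right, y down, z forward; pixel columns grow to the right and rows downward; lengths in m; the calibration is good to about 2 mm. A picture is of the moment at which its call begins.
- ctrl.sign_off(): hands the job in, once; it reports no verdict.
The state is a dict: "time": time; "q": joint angles; "joint_velocities": joint speeds; "tau": joint torques, N m; "position": TCP position; "ee_rot": TCP orientation; "wrist_force": force on the tool from outside, world axes, zero at the start; "moment": the same for the moment, N m; "width": finger opening in m.
Only numpy, scipy, OpenCV 4.12 (cv2) and the standard library are available. Lean on these libraries where they do the work, as an engineer would, in place of code of your own. Each camera call takes 0.05 s, during which the arm holds its last target. There are 200 camera calls.

TASK

Clear the three glaze jars from the ware board onto the bare side board, then fetch the terracotta tumbler that stood behind them and stand it in the middle of the banding wheel. Only then put the jars back, each on the white circle of the tile of its own colour. Keep jars and tumbler upright all the time, leave the small white bowl where it stands, and let go of everything at the end.

Things in the scene. Friction and masses are not known exactly. Their poses are not given: they have to be found in the camera images.
- jar_blue_mid (a point): Glaze jar with the blue lid: a closed upright white plastic jar with a blue band and a blue lid, 82 mm tall, body 60 mm in diameter, lid 51 mm in diameter (the top 18 mm), about 0.3 kg. The point is the jar's centre, 41 mm above its underside; z is up the jar.
- jar_yellow_mid (a point): Glaze jar with the yellow lid: a closed upright white plastic jar with a yellow band and a yellow lid, 82 mm tall, body 60 mm in diameter, lid 51 mm in diameter (the top 18 mm), about 0.3 kg. The point is the jar's centre, 41 mm above its underside; z is up the jar.
- jar_green_mid (a point): Glaze jar with the green lid: a closed upright white plastic jar with a green band and a green lid, 82 mm tall, body 60 mm in diameter, lid 51 mm in diameter (the top 18 mm), about 0.3 kg. The point is the jar's centre, 41 mm above its underside; z is up the jar.
- spot_blue (a point): Place of the blue jar: a fixed blue tile, 94 x 68 x 5 mm, on the ware board. The point is on its top face, 23 mm above the table, at the middle of a white circle (64 mm across) that the jar covers at the start. x points away from the robot: the tile reaches 62 mm to -x and 32 mm to +x of the point. y runs along the row: places are 110 mm apart, 50 mm free between jars.
- spot_yellow (a point): Place of the yellow jar: a fixed yellow tile, 94 x 68 x 5 mm, on the ware board. The point is on its top face, 23 mm above the table, at the middle of a white circle (64 mm across) that the jar covers at the start. x points away from the robot: the tile reaches 62 mm to -x and 32 mm to +x of the point. y runs along the row: places are 110 mm apart, 50 mm free between jars.
- spot_green (a point): Place of the green jar: a fixed green tile, 94 x 68 x 5 mm, on the ware board. The point is on its top face, 23 mm above the table, at the middle of a white circle (64 mm across) that the jar covers at the start. x points away from the robot: the tile reaches 62 mm to -x and 32 mm to +x of the point. y runs along the row: places are 110 mm apart, 50 mm free between jars.
- tumbler_mid (a point): The tumbler to fetch: an unglazed terracotta-coloured cup without a handle, open at the top, straight-sided, 60 mm outside diameter, 50 mm tall, wall 4 mm, about 0.15 kg. It stands on the 18 mm thick grey ware board close behind the jars, before a low rail (48 mm above the table). The point is its centre, 25 mm above its underside.
- wheel_mid (a point): Banding wheel: a round aluminium turntable with dark concentric rings, 170 mm in diameter, fixed and not turning. The point is the middle of its flat top, 55 mm above the table.
- side_mid (a point): Side board: a bare dark-brown wooden board lying fixed on the table beside the ware board, 270 x 140 x 15 mm. The point is the middle of its top face, 15 mm above the table; x runs along its length, y across it. The side board and the banding wheel stand to the left and right of the ware board, either way round.
- bowl_mid (a point): Small white bowl, a bystander that stands behind the jars beside the tumbler (at least 105 mm between their centres): 68 mm rim diameter, 34 mm tall, loose. The point is on its axis, half-way up.

How it is judged:
By the outcome, as a careful person would: the job done as asked, in the order asked, and still so for the second after the job is handed in, with the robot touching nothing.
It also fails if it takes over 136 s, if anything falls off the work surface, if the arm or the gripper's body presses on something with over 40 N, if the wrist force passes 120 N, or if a joint passes its speed limit or range.

## Working session

There is one attempt and no reset: what is moved stays moved. The work goes in short steps, Python scripts to look and compute and a shell command to move; the robot and the scene stay as the last step left them, time stands still between calls to the robot, and variables do not carry over. Pictures are saved under pics/ and viewed, about 12 in all and at most 16, crops included, and the job is handed in when it is done.

```bash
mkdir -p pics; cat > h.py <<'E'
from rig import ctrl
import numpy as np, cv2
def snap(n,f):
    s=ctrl.snapshot(n); cv2.imwrite(f'pics/{f}.png',s['image']); np.savez(f'pics/{f}.npz',**s); return s
def world(s):
    K=s['camera_matrix'];E=s['extrinsics'];d=s['depth']
    v,u=np.indices(d.shape)
    p=np.stack([(u-K[0,2])*d/K[0,0],(v-K[1,2])*d/K[1,1],d],-1)
    return (p-E[:3,3])@E[:3,:3]
E
python3 - <<'E'
from h import *
np.set_printoptions(precision=4,suppress=True)
for n in('top','side'):
    s=snap(n,n+'0');E=s['extrinsics'];print(n,-E[:3,:3].T@E[:3,3],E[2,:3])
st=ctrl.sense();print(st['time'],st['position'],st['ee_rot'],st['width'])
E
```

```text
top [ 0.3383 -0.0151  1.1472] [ 0.235   0.0028 -0.972 ]
side [0.461  0.8957 0.6807] [ 0.0984 -0.8263 -0.5545]
0.1 [0.2327 0.5796 0.2446] [[-0.928   0.3725 -0.0005]
 [ 0.3725  0.928  -0.0013]
 [ 0.     -0.0014 -1.    ]] 0.08561992439446299
```

View pics/top0.png

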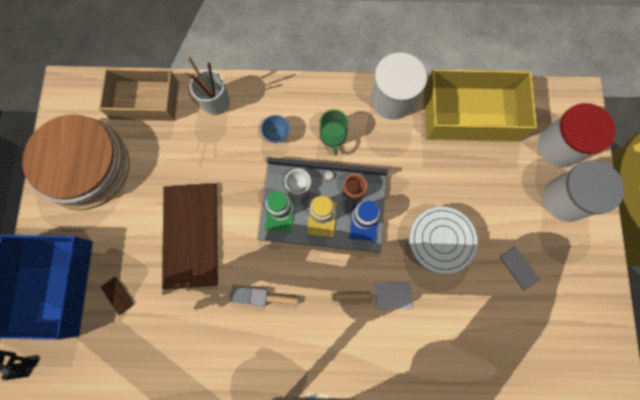

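View pics/side0.png

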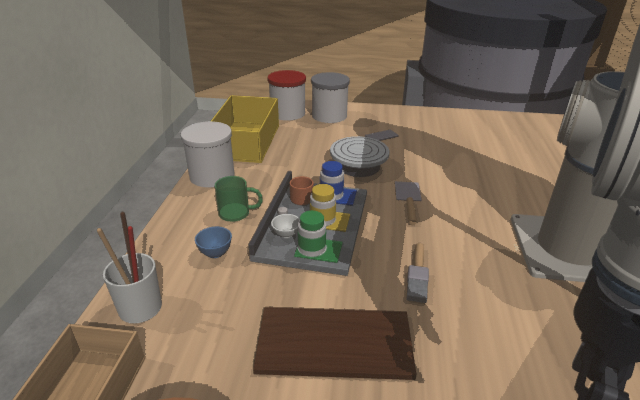

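The top view shows the jars at (277,203) green, (321,208) yellow and (367,213) blue. The tumbler is at (355,185), the bowl at (297,180), the wheel at (443,240) and the side board at (190,235). Next I'll measure them.

```bash
cat >> h.py <<'E'
HUE={'green':(45,80),'yellow':(20,34),'blue':(105,130),'terra':(0,14)}
def mask(s,c,W,zlo,zhi,box=None,smin=120):
    h=cv2.cvtColor(s['image'],cv2.COLOR_BGR2HSV);lo,hi=HUE[c]
    m=(h[...,0]>=lo)&(h[...,0]<=hi)&(h[...,1]>smin)&(h[...,2]>40)&(W[...,2]>zlo)&(W[...,2]<zhi)
    if box: m&=(W[...,0]>box[0])&(W[...,0]<box[1])&(W[...,1]>box[2])&(W[...,1]<box[3])
    return m
def circ(P):  # min enclosing circle centre / radius
    return cv2.minEnclosingCircle(np.float32(P[:,:2]*1000))
E
python3 - <<'E'
from h import *
np.set_printoptions(precision=4,suppress=True)
s=dict(np.load('pics/top0.npz'));W=world(s)
s2=dict(np.load('pics/side0.npz'));W2=world(s2)
for n,u,v in[('green',277,198),('yellow',321,203),('blue',369,208),('tum',355,186),('bowl',297,180),('wheel',443,240),('side',190,235)]:
    print(n,W[v,u])
box=(.3,.75,-.3,.3)
for c in('green','yellow','blue'):
    for nm,a,b in(('top',s,W),('side',s2,W2)):
        m=mask(a,c,b,.096,.115,box);P=b[m];print(c,nm,len(P),circ(P),np.median(P[:,2]),P[:,:2].mean(0))
        m=mask(a,c,b,.015,.03,box);P=b[m]
        if len(P)>5: print('  tile',len(P),np.round(cv2.minAreaRect(np.float32(P[:,:2]*1000)),1) if 0 else cv2.minAreaRect(np.float32(P[:,:2]*1000)))
for nm,a,b in(('top',s,W),('side',s2,W2)):
    m=mask(a,'terra',b,.055,.075,(.5,.7,-.15,.1),90);P=b[m];print('tum',nm,len(P),circ(P) if len(P) else 0,P[:,2].max())
x,y,z=np.moveaxis(W,-1,0)
def reg(u0,u1,v0,v1,zl,zh):
    m=np.zeros(x.shape,bool);m[v0:v1,u0:u1]=1;return W[m&(z>zl)&(z<zh)]
print('bowl',circ(reg(282,312,165,193,.044,.07)))
print('wheel',circ(reg(400,485,200,280,.047,.065)))
print('side',cv2.minAreaRect(np.float32(reg(155,225,175,295,.009,.022)[:,:2]*1000)))
print('rail',cv2.minAreaRect(np.float32(reg(262,392,155,180,.040,.056)[:,:2]*1000)))
print('board',cv2.minAreaRect(np.float32(reg(255,392,155,255,.011,.027)[:,:2]*1000)))
im=cv2.resize(s['image'][145:265,245:405],None,fx=5,fy=5,interpolation=2);cv2.imwrite('pics/c1.png',im)
E
```

```text
green [0.5818 0.1005 0.1039]
yellow [ 0.5713 -0.0071  0.1049]
blue [ 0.5607 -0.1235  0.1074]
tum [ 0.6362 -0.0951  0.0281]
bowl [0.6517 0.0587 0.0199]
wheel [ 0.4935 -0.3125  0.0582]
side [0.4993 0.3311 0.0162]
green top 275 ((574.5636596679688, 100.46831512451172), 23.754623413085938) 0.10643594466982838 [0.5745 0.1007]
  tile 299 ((559.2510375976562, 100.93995666503906), (63.89934158325195, 89.34785461425781), 86.6043701171875)
green side 212 ((573.3101196289062, 106.24311828613281), 23.532428741455078) 0.10482464767745187 [0.5729 0.1068]
  tile 109 ((543.5695190429688, 111.09463500976562), (37.00209426879883, 67.12335205078125), 15.29292106628418)
yellow top 317 ((564.42626953125, -8.990057945251465), 24.821727752685547) 0.10640717153636459 [ 0.5644 -0.009 ]
  tile 380 ((556.249267578125, -9.4833984375), (67.26239776611328, 104.1971664428711), 84.99613189697266)
yellow side 261 ((564.073486328125, -3.8716187477111816), 25.813188552856445) 0.10414510471450343 [ 0.5637 -0.001 ]
  tile 266 ((524.5184936523438, -2.125), (69.31709289550781, 44.216007232666016), 81.31378936767578)
blue 
[... 386 characters left out ...]
6), (69.73580169677734, 37.39620590209961), 80.01237487792969)
tum top 165 ((627.6167602539062, -93.10184478759766), 30.49588394165039) 0.07354950260460646
tum side 233 ((626.3456420898438, -87.41761779785156), 31.90903091430664) 0.07012644140184028
bowl ((649.5877685546875, 47.631996154785156), 45.091087341308594)
wheel ((496.0443420410156, -313.9064636230469), 85.78900146484375)
side ((501.935302734375, 333.4286804199219), (270.81134033203125, 141.92495727539062), 5.19111967086792)
rail ((681.2535400390625, -21.219650268554688), (69.81385040283203, 317.6914367675781), 1.5570476055145264)
board ((580.71337890625, -11.6439208984375), (320.4959716796875, 205.5070037841797), 85.28977966308594)
```

View pics/c1.png

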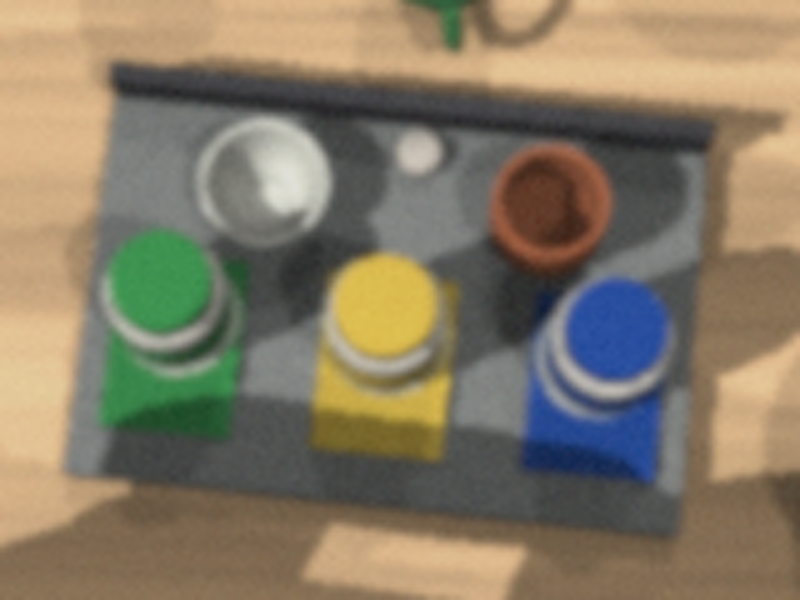

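Systematic y offset between the two cameras is about 5 mm. The gripper's first closing will settle which one is right. First move: align with the board (yaw −4.8°) and go over the green jar.

```bash
cat >> h.py <<'E'
def go(x,y,z,yaw=-4.8):
    s=ctrl.sense();R=np.array(s['ee_rot']);p=np.array(s['position'])
    from scipy.spatial.transform import Rotation as Ro
    a=np.radians(yaw);c,n=np.cos(a),np.sin(a)
    T=np.array([[-c,-n,0],[-n,c,0],[0,0,-1.]])
    print('t',round(s['time'],2),'p',np.round(p,4),'w',round(s['width'],4),'F',np.round(s['wrist_force'],1))
    print(' xyz now axes',np.round(R.T@(np.array([x,y,z])-p)/.2,3),' aligned axes',np.round(T.T@(np.array([x,y,z])-p)/.2,3),' turn',np.round(Ro.from_matrix(R.T@T).as_rotvec(degrees=True)/60,3))
E
python3 -c "
from h import *
go(.575,.102,.13)"
```

```text
t 0.1 p [0.2327 0.5796 0.2446] w 0.0856 F [ 0.4 -0.1 -0. ]
 xyz now axes [-2.478 -1.577  0.575]  aligned axes [-1.905 -2.236  0.573]  turn [-0.001 -0.    -0.285]
```

```bash
python3 -m jog '{"jaw":[1,1,1,1,1],"xyz":[[-0.2,-0.15,0],[-0.2,-0.2,0],[-0.19,-0.22,0],[-0.19,-0.22,0],[-0.19,-0.22,0]],"turn":[[0,0,-0.145],[0,0,-0.14],[0,0,0],[0,0,0],[0,0,0]]}' 60
python3 -m jog '{"jaw":[1,1,1,1,1],"xyz":[[-0.19,-0.22,0],[-0.19,-0.22,0],[-0.19,-0.22,0],[-0.19,-0.22,0],[0,0,0]],"turn":[[0,0,0],[0,0,0],[0,0,0],[0,0,0],[0,0,0]]}'
python3 -c "
from h import *
go(.575,.102,.13)"
```

```text
time: 0.72
position: [0.3943, 0.3453, 0.243]
ee_rot: [[-0.998, 0.066, -0.002], [0.066, 0.998, -0.002], [0.001, -0.002, -1.0]]
wrist_force: [1.0, 0.3, 0.2]
width: 0.0853
time: 1.35
position: [0.5395, 0.1495, 0.2424]
ee_rot: [[-0.998, 0.07, -0.002], [0.07, 0.998, -0.003], [0.002, -0.003, -1.0]]
wrist_force: [-0.9, -0.1, -1.0]
width: 0.0854
t 1.35 p [0.5395 0.1495 0.2424] w 0.0854 F [-0.9 -0.1 -1. ]
 xyz now axes [-0.195 -0.223  0.562]  aligned axes [-0.197 -0.222  0.562]  turn [-0.003 -0.002  0.013]
```

```bash
python3 -m jog '{"jaw":[1,1,1,1,1],"xyz":[[-0.1,-0.12,0.15],[-0.1,-0.12,0.2],[0,0,0.2],[0,0,0],[0,0,0]],"turn":[[0,0,0.013],[0,0,0],[0,0,0],[0,0,0],[0,0,0]]}' 60
python3 - <<'E'
from h import *
go(.575,.102,.06)
s=snap('top','g1')
cv2.imwrite('pics/g1c.png',cv2.resize(s['image'][145:265,205:405],None,fx=4,fy=4))
E
```

```text
time: 1.98
position: [0.5757, 0.0994, 0.1308]
ee_rot: [[-0.997, 0.083, -0.002], [0.083, 0.997, -0.001], [0.001, -0.001, -1.0]]
wrist_force: [0.7, -0.5, -0.1]
width: 0.0853
t 1.98 p [0.5757 0.0994 0.1308] w 0.0853 F [ 0.7 -0.5 -0.1]
 xyz now axes [0.004 0.013 0.354]  aligned axes [0.005 0.013 0.354]  turn [-0.001 -0.001  0.   ]
```

View pics/g1c.png

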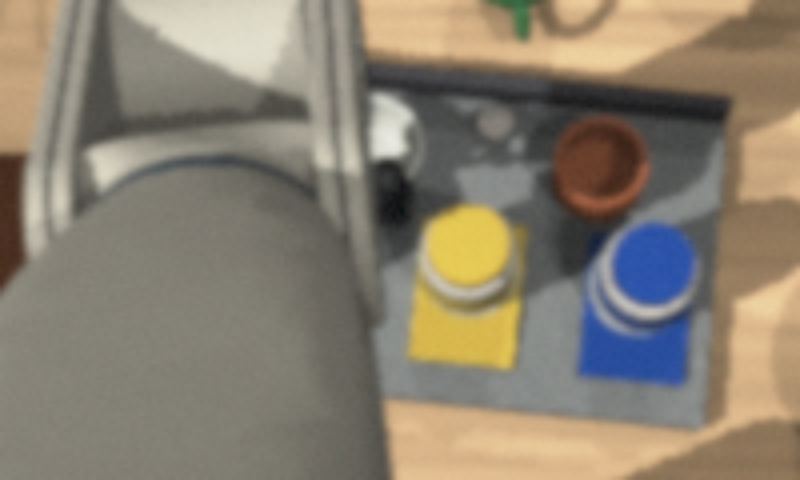

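The arm hides the green jar from the top camera, and nothing else is disturbed. I'll descend and grip.

```bash
python3 -m jog '{"jaw":[1,1,1,1,1],"xyz":[[0,0.013,0.1],[0,0,0.15],[0,0,0.1],[0,0,0],[0,0,0]],"turn":[[0,0,0],[0,0,0],[0,0,0],[0,0,0],[0,0,0]]}' 50
python3 -m jog '{"jaw":[0,0,0,0,0],"xyz":[[0,0,0],[0,0,0],[0,0,0],[0,0,0],[0,0,0]],"turn":[[0,0,0],[0,0,0],[0,0,0],[0,0,0],[0,0,0]]}' 50
python3 - <<'E'
from h import *
go(.502,.333,.06)
s=snap('side','g2')
cv2.imwrite('pics/g2c.png',cv2.resize(s['image'][130:330,210:430],None,fx=3,fy=3))
E
```

```text
time: 2.65
position: [0.5782, 0.1048, 0.0619]
ee_rot: [[-0.997, 0.081, 0.007], [0.081, 0.997, 0.0], [-0.007, 0.001, -1.0]]
wrist_force: [0.8, 0.2, 0.2]
width: 0.0856
time: 3.28
position: [0.5791, 0.105, 0.064]
ee_rot: [[-0.997, 0.081, 0.01], [0.081, 0.997, 0.001], [-0.01, 0.002, -1.0]]
wrist_force: [-0.3, -0.2, -2.2]
width: 0.0589
t 3.27 p [0.5791 0.105  0.064 ] w 0.0589 F [-0.3 -0.2 -2.2]
 xyz now axes [0.477 1.105 0.017]  aligned axes [0.48  1.104 0.02 ]  turn [0.002 0.009 0.003]
```

View pics/g2c.png

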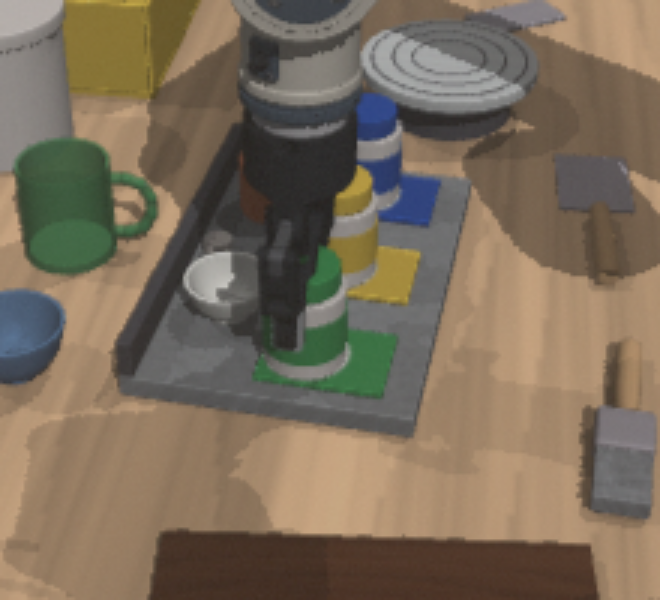

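Green jar is gripped squarely (finger at (290,300) in the crop, width 59 mm). I'll lift it and carry it to the far end of the side board.

```bash
python3 -m jog '{"jaw":[0,0,0,0,0],"xyz":[[0,0,-0.1],[0,0,-0.15],[0,0,-0.05],[0.01,0.12,0],[0.01,0.2,0]],"turn":[[0,0,0],[0,0,0],[0,0,0],[0,0,0],[0,0,0]]}' 50
python3 -m jog '{"jaw":[0,0,0,0,0],"xyz":[[0.01,0.25,0],[0.01,0.25,0],[0,0.2,0],[0,0.1,0],[0,0,0]],"turn":[[0,0,0],[0,0,0],[0,0,0],[0,0,0],[0,0,0]]}'
python3 - <<'E'
from h import *
go(.590,.341,.06)
E
```

```text
time: 3.95
position: [0.5802, 0.1681, 0.129]
ee_rot: [[-0.996, 0.085, 0.011], [0.085, 0.996, 0.001], [-0.011, 0.002, -1.0]]
wrist_force: [1.2, 0.2, -2.6]
width: 0.0591
time: 4.58
position: [0.5893, 0.3344, 0.1305]
ee_rot: [[-0.996, 0.083, 0.012], [0.083, 0.997, 0.001], [-0.012, 0.002, -1.0]]
wrist_force: [-0.4, -0.9, -2.7]
width: 0.0585
t 4.58 p [0.5893 0.3344 0.1305] w 0.0585 F [-0.4 -0.9 -2.7]
 xyz now axes [0.004 0.032 0.353]  aligned axes [-0.001  0.033  0.353]  turn [0.002 0.011 0.001]
```

```bash
python3 -m jog '{"jaw":[0,0,0,0,0],"xyz":[[0,0.03,0.1],[0,0,0.12],[0,0,0.08],[0,0,0.03],[0,0,0.01]],"turn":[[0,0,0],[0,0,0],[0,0,0],[0,0,0],[0,0,0]]}' 50
python3 - <<'E'
from h import *
go(.590,.341,.0559)
E
```

```text
time: 5.2
position: [0.59, 0.3356, 0.0569]
ee_rot: [[-0.996, 0.088, 0.008], [0.088, 0.996, -0.002], [-0.009, -0.001, -1.0]]
wrist_force: [0.2, 0.2, -2.7]
width: 0.0583
t 5.2 p [0.59   0.3356 0.0569] w 0.0583 F [ 0.2  0.2 -2.7]
 xyz now axes [0.002 0.027 0.005]  aligned axes [0.002 0.027 0.005]  turn [-0.001  0.008 -0.004]
```

```bash
python3 -m jog '{"jaw":[0,0,1,1,1],"xyz":[[0,0,0.01],[0,0,0],[0,0,0],[0,0,0],[0,0,0]],"turn":[[0,0,0],[0,0,0],[0,0,0],[0,0,0],[0,0,0]]}' 50
python3 -m jog '{"jaw":[1,1,1,1,1],"xyz":[[0,0,-0.08],[0,0,-0.15],[0,0,-0.2],[0.03,-0.15,-0.1],[0.03,-0.25,0]],"turn":[[0,0,0],[0,0,0],[0,0,0],[0,0,0],[0,0,0]]}'
python3 - <<'E'
from h import *
go(.568,-.006,.13)
E
```

```text
time: 5.82
position: [0.5921, 0.3366, 0.0581]
ee_rot: [[-0.996, 0.088, 0.013], [0.088, 0.996, 0.001], [-0.013, 0.002, -1.0]]
wrist_force: [-0.1, -1.0, -0.3]
width: 0.0853
time: 6.45
position: [0.5732, 0.2597, 0.172]
ee_rot: [[-0.996, 0.084, 0.019], [0.084, 0.996, 0.004], [-0.019, 0.005, -1.0]]
wrist_force: [-0.2, -0.4, 0.5]
width: 0.0855
t 6.45 p [0.5732 0.2597 0.172 ] w 0.0855 F [-0.2 -0.4  0.5]
 xyz now axes [-0.081 -1.327  0.205]  aligned axes [-0.085 -1.326  0.21 ]  turn [0.005 0.018 0.   ]
```

```bash
python3 -m jog '{"jaw":[1,1,1,1,1],"xyz":[[-0.02,-0.27,0],[-0.02,-0.27,0],[-0.02,-0.27,0.05],[-0.02,-0.27,0.1],[0,-0.2,0.05]],"turn":[[0.005,0.018,0],[0,0,0],[0,0,0],[0,0,0],[0,0,0]]}' 50
python3 - <<'E'
from h import *
go(.568,-.006,.06)
E
```

```text
time: 7.08
position: [0.5704, -0.0036, 0.1396]
ee_rot: [[-0.997, 0.081, 0.012], [0.081, 0.997, 0.002], [-0.012, 0.003, -1.0]]
wrist_force: [0.8, -1.1, -0.7]
width: 0.0856
t 7.08 p [ 0.5704 -0.0036  0.1396] w 0.0856 F [ 0.8 -1.1 -0.7]
 xyz now axes [ 0.016 -0.014  0.398]  aligned axes [ 0.011 -0.013  0.398]  turn [0.002 0.011 0.002]
```

```bash
python3 -m jog '{"jaw":[1,1,1,1,1],"xyz":[[0.015,-0.013,0.1],[0,0,0.15],[0,0,0.1],[0,0,0.04],[0,0,0]],"turn":[[0,0.011,0],[0,0,0],[0,0,0],[0,0,0],[0,0,0]]}' 50
python3 -m jog '{"jaw":[0,0,0,0,0],"xyz":[[0,0,0],[0,0,0],[0,0,0],[0,0,0],[0,0,-0.01]],"turn":[[0,0,0],[0,0,0],[0,0,0],[0,0,0],[0,0,0]]}' 50
python3 - <<'E'
from h import *
go(.506,.333,.112)
s=snap('side','y1');W=world(s);P=W[mask(s,'green',W,.086,.105,(.45,.7,.25,.45))]
print(len(P),circ(P),np.median(P[:,2]))
cv2.imwrite('pics/y1c.png',cv2.resize(s['image'][130:380,210:430],None,fx=2.4,fy=2.4))
E
```

```text
time: 7.7
position: [0.5688, -0.0063, 0.0616]
ee_rot: [[-0.996, 0.084, 0.004], [0.084, 0.996, 0.003], [-0.003, 0.003, -1.0]]
wrist_force: [0.3, -0.1, 1.2]
width: 0.0855
time: 8.32
position: [0.5697, -0.0057, 0.0658]
ee_rot: [[-0.996, 0.084, 0.006], [0.084, 0.996, 0.003], [-0.006, 0.003, -1.0]]
wrist_force: [-0.3, -0.6, -2.5]
width: 0.0585
t 8.32 p [ 0.5697 -0.0057  0.0658] w 0.0585 F [-0.3 -0.6 -2.5]
 xyz now axes [ 0.458  1.662 -0.228]  aligned axes [ 0.459  1.661 -0.231]  turn [0.003 0.006 0.   ]
7 ((579.0512084960938, 344.3507385253906), 16.36951446533203) 0.09647777693051487
```

View pics/y1c.png

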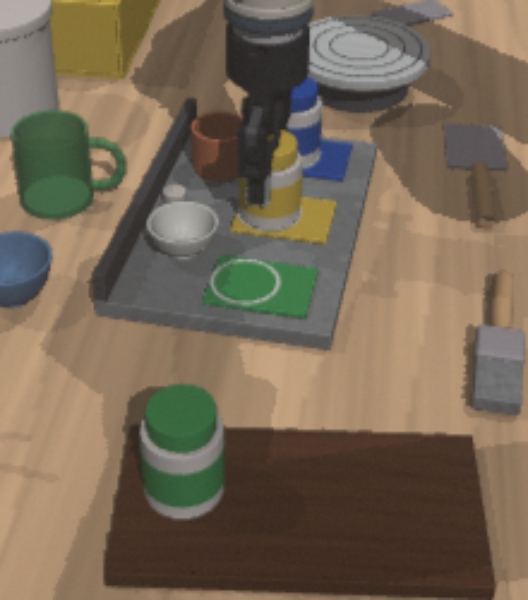

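The green jar stands upright on the side board at crop (183,470), and the yellow is gripped. I'll carry yellow to the middle of the side board.

```bash
python3 -m jog '{"jaw":[0,0,0,0,0],"xyz":[[0,0,-0.1],[0,0,-0.12],[0.04,0.1,0],[0.06,0.2,0],[0.08,0.27,0]],"turn":[[0,0,0],[0,0,0],[0,0,0],[0,0,0],[0,0,0]]}' 50
python3 -m jog '{"jaw":[0,0,0,0,0],"xyz":[[0.08,0.27,0],[0.08,0.27,0],[0.06,0.27,0],[0.05,0.2,0],[0,0.08,0]],"turn":[[0,0,0],[0,0,0],[0,0,0],[0,0,0],[0,0,0]]}'
python3 - <<'E'
from h import *
go(.506,.333,.056)
E
```

```text
time: 9.0
position: [0.5419, 0.1122, 0.1098]
ee_rot: [[-0.996, 0.09, 0.005], [0.09, 0.996, 0.003], [-0.005, 0.003, -1.0]]
wrist_force: [1.5, 0.7, -2.4]
width: 0.0585
time: 9.62
position: [0.4982, 0.3463, 0.1054]
ee_rot: [[-0.996, 0.086, -0.002], [0.086, 0.996, 0.001], [0.002, 0.001, -1.0]]
wrist_force: [0.9, -0.6, -2.5]
width: 0.0584
t 9.62 p [0.4982 0.3463 0.1054] w 0.0584 F [ 0.9 -0.6 -2.5]
 xyz now axes [-0.045 -0.063  0.247]  aligned axes [-0.045 -0.063  0.247]  turn [ 0.001 -0.002 -0.002]
```

```bash
python3 -m jog '{"jaw":[0,0,0,0,0],"xyz":[[-0.045,-0.06,0.07],[0,0,0.08],[0,0,0.05],[0,0,0.03],[0,0,0.015]],"turn":[[0,0,0],[0,0,0],[0,0,0],[0,0,0],[0,0,0]]}' 50
python3 - <<'E'
from h import *
go(.417,.326,.056)
E
```

```text
time: 10.25
position: [0.5045, 0.3318, 0.055]
ee_rot: [[-0.996, 0.088, -0.006], [0.088, 0.996, -0.001], [0.006, -0.001, -1.0]]
wrist_force: [-18.6, -5.4, 59.0]
width: 0.0584
t 10.25 p [0.5045 0.3318 0.055 ] w 0.0584 F [-18.6  -5.4  59. ]
 xyz now axes [ 0.433 -0.067 -0.002]  aligned axes [ 0.433 -0.065 -0.005]  turn [-0.001 -0.006 -0.004]
```

Contact came a little early at 59 N, so the settle height must be ~2 mm higher. I'll ease off and release.

```bash
python3 -m jog '{"jaw":[0,1,1,1,1],"xyz":[[0,0,-0.008],[0,0,0],[0,0,0],[0,0,0],[0,0,0]],"turn":[[0,0,0],[0,0,0],[0,0,0],[0,0,0],[0,0,0]]}' 50
python3 -m jog '{"jaw":[1,1,1,1,1],"xyz":[[0,0,-0.1],[0,0,-0.15],[0,0,-0.2],[-0.03,-0.15,-0.05],[-0.03,-0.28,0]],"turn":[[0,0,0],[0,0,0],[0,0,0],[0,0,0],[0,0,0]]}'
python3 -m jog '{"jaw":[1,1,1,1,1],"xyz":[[-0.03,-0.3,0],[-0.03,-0.3,0],[-0.03,-0.3,0],[-0.03,-0.3,0],[-0.03,-0.3,0]],"turn":[[0,0,0],[0,0,0],[0,0,0],[0,0,0],[0,0,0]]}'
python3 - <<'E'
from h import *
go(.560,-.117,.13)
E
```

```text
time: 10.88
position: [0.5058, 0.3314, 0.0577]
ee_rot: [[-0.996, 0.09, -0.004], [0.09, 0.996, 0.001], [0.004, 0.0, -1.0]]
wrist_force: [-0.2, 0.5, 0.0]
width: 0.0852
time: 11.5
position: [0.5121, 0.2465, 0.166]
ee_rot: [[-0.996, 0.084, 0.001], [0.084, 0.996, 0.003], [-0.001, 0.003, -1.0]]
wrist_force: [0.9, -1.1, 0.4]
width: 0.0853
time: 12.12
position: [0.519, -0.0627, 0.1732]
ee_rot: [[-0.997, 0.081, 0.012], [0.081, 0.997, 0.004], [-0.012, 0.005, -1.0]]
wrist_force: [0.8, -0.0, 1.4]
width: 0.0853
t 12.12 p [ 0.519  -0.0627  0.1732] w 0.0853 F [ 0.8 -0.   1.4]
 xyz now axes [-0.223 -0.255  0.217]  aligned axes [-0.227 -0.254  0.216]  turn [0.005 0.012 0.003]
```

```bash
python3 -m jog '{"jaw":[1,1,1,1,1],"xyz":[[-0.11,-0.12,0.06],[-0.11,-0.12,0.08],[0,0,0.06],[0,0,0],[0,0,0]],"turn":[[0.005,0.015,0],[0,0,0],[0,0,0],[0,0,0],[0,0,0]]}' 50
python3 - <<'E'
from h import *
go(.560,-.117,.061)
E
```

```text
time: 12.75
position: [0.5605, -0.1199, 0.1385]
ee_rot: [[-0.996, 0.087, 0.002], [0.087, 0.996, -0.002], [-0.003, -0.001, -1.0]]
wrist_force: [-0.0, 0.0, 0.6]
width: 0.0854
t 12.75 p [ 0.5605 -0.1199  0.1385] w 0.0854 F [-0.   0.   0.6]
 xyz now axes [0.005 0.015 0.387]  aligned axes [0.004 0.014 0.387]  turn [-0.001  0.002 -0.003]
```

```bash
python3 -m jog '{"jaw":[1,1,1,1,1],"xyz":[[0,0.014,0.1],[0,0,0.15],[0,0,0.1],[0,0,0.03],[0,0,0]],"turn":[[0,0.002,0],[0,0,0],[0,0,0],[0,0,0],[0,0,0]]}' 50
python3 -m jog '{"jaw":[0,0,0,0,0],"xyz":[[0,0,0],[0,0,0],[0,0,0],[0,0,0],[0,0,0]],"turn":[[0,0,0],[0,0,0],[0,0,0],[0,0,0],[0,0,0]]}' 50
python3 - <<'E'
from h import *
go(.421,.326,.11)
E
```

```text
time: 13.38
position: [0.56, -0.1136, 0.0592]
ee_rot: [[-0.997, 0.083, 0.0], [0.083, 0.997, -0.001], [-0.0, -0.001, -1.0]]
wrist_force: [-0.5, 0.7, 0.1]
width: 0.0851
time: 14.0
position: [0.5609, -0.1139, 0.0613]
ee_rot: [[-0.997, 0.083, 0.003], [0.083, 0.997, -0.002], [-0.003, -0.002, -1.0]]
wrist_force: [0.2, -0.5, -3.5]
width: 0.0589
t 14.0 p [ 0.5609 -0.1139  0.0613] w 0.0589 F [ 0.2 -0.5 -3.5]
 xyz now axes [ 0.879  2.133 -0.251]  aligned axes [ 0.881  2.133 -0.244]  turn [-0.002  0.003  0.001]
```

```bash
python3 -m jog '{"jaw":[0,0,0,0,0],"xyz":[[0,0,-0.1],[0,0,-0.13],[0.05,0.13,-0.02],[0.08,0.2,0],[0.1,0.26,0]],"turn":[[0,0,0],[0,0,0],[0,0,0],[0,0,0],[0,0,0]]}' 50
python3 -m jog '{"jaw":[0,0,0,0,0],"xyz":[[0.11,0.28,0],[0.11,0.28,0],[0.11,0.28,0],[0.11,0.28,0],[0.1,0.2,0]],"turn":[[0,0,0],[0,0,0],[0,0,0],[0,0,0],[0,0,0]]}'
python3 - <<'E'
from h import *
go(.421,.326,.053)
E
```

```text
time: 14.62
position: [0.5272, 0.0075, 0.1179]
ee_rot: [[-0.996, 0.089, 0.01], [0.089, 0.996, -0.002], [-0.01, -0.002, -1.0]]
wrist_force: [0.8, 1.3, -2.1]
width: 0.0586
time: 15.25
position: [0.4429, 0.2898, 0.124]
ee_rot: [[-0.996, 0.09, 0.02], [0.09, 0.996, 0.001], [-0.019, 0.003, -1.0]]
wrist_force: [0.2, 0.8, -3.0]
width: 0.0593
t 15.25 p [0.4429 0.2898 0.124 ] w 0.0593 F [ 0.2  0.8 -3. ]
 xyz now axes [0.132 0.169 0.353]  aligned axes [0.124 0.171 0.355]  turn [ 0.003  0.019 -0.006]
```

```bash
python3 -m jog '{"jaw":[0,0,0,0,0],"xyz":[[0.065,0.09,0],[0.06,0.08,0.08],[0,0,0.1],[0,0,0.08],[0,0,0.03]],"turn":[[0,0.01,0],[0,0.008,0],[0,0,0],[0,0,0],[0,0,0]]}' 50
python3 - <<'E'
from h import *
go(.421,.326,.0535)
E
```

```text
time: 15.88
position: [0.4212, 0.3333, 0.0709]
ee_rot: [[-0.996, 0.084, 0.008], [0.084, 0.996, 0.009], [-0.007, 0.009, -1.0]]
wrist_force: [-0.2, 0.4, -2.5]
width: 0.0592
t 15.88 p [0.4212 0.3333 0.0709] w 0.0592 F [-0.2  0.4 -2.5]
 xyz now axes [-0.002 -0.037  0.087]  aligned axes [-0.002 -0.036  0.087]  turn [0.009 0.007 0.   ]
```

```bash
python3 -m jog '{"jaw":[0,0,0,0,0],"xyz":[[0,-0.03,0.03],[0,0,0.03],[0,0,0.015],[0,0,0.005],[0,0,0]],"turn":[[0.01,0.004,0],[0,0,0],[0,0,0],[0,0,0],[0,0,0]]}' 50
python3 - <<'E'
from h import *
go(.421,.326,.0535)
E
```

```text
time: 16.5
position: [0.4219, 0.3265, 0.0547]
ee_rot: [[-0.996, 0.085, 0.003], [0.085, 0.996, -0.001], [-0.003, -0.001, -1.0]]
wrist_force: [0.9, 0.1, -3.1]
width: 0.0592
t 16.5 p [0.4219 0.3265 0.0547] w 0.0592 F [ 0.9  0.1 -3.1]
 xyz now axes [ 0.004 -0.003  0.006]  aligned axes [ 0.004 -0.003  0.006]  turn [-0.001  0.003 -0.002]
```

Now release, rise and pull clear to look.

```bash
python3 -m jog '{"jaw":[0,0,1,1,1],"xyz":[[0,0,0.006],[0,0,0],[0,0,0],[0,0,0],[0,0,0]],"turn":[[0,0,0],[0,0,0],[0,0,0],[0,0,0],[0,0,0]]}' 50
python3 -m jog '{"jaw":[1,1,1,1,1],"xyz":[[0,0,-0.1],[0,0,-0.15],[0,0,-0.2],[0.05,0,-0.2],[0.1,0.1,0]],"turn":[[0,0,0],[0,0,0],[0,0,0],[0,0,0],[0,0,0]]}'
python3 - <<'E'
from h import *
go(.62,-.09,.1)
a=snap('top','t2');b=snap('side','s2')
A=a['image'][145:285,150:410];B=b['image'][130:380,210:470]
cv2.imwrite('pics/t2c.png',cv2.resize(A,None,fx=3,fy=3,interpolation=2))
cv2.imwrite('pics/s2c.png',cv2.resize(B,None,fx=2.4,fy=2.4))
E
```

```text
time: 17.12
position: [0.4227, 0.3272, 0.0546]
ee_rot: [[-0.996, 0.085, 0.005], [0.085, 0.996, 0.0], [-0.005, 0.001, -1.0]]
wrist_force: [-0.3, -0.5, -0.1]
width: 0.0853
time: 17.75
position: [0.3943, 0.3494, 0.1885]
ee_rot: [[-0.996, 0.088, 0.005], [0.088, 0.996, 0.0], [-0.005, 0.001, -1.0]]
wrist_force: [-1.1, 0.3, -0.7]
width: 0.0858
t 17.75 p [0.3943 0.3494 0.1885] w 0.0858 F [-1.1  0.3 -0.7]
 xyz now axes [-1.315 -2.09   0.447]  aligned axes [-1.309 -2.095  0.443]  turn [ 0.001  0.005 -0.004]
```

View pics/t2c.png

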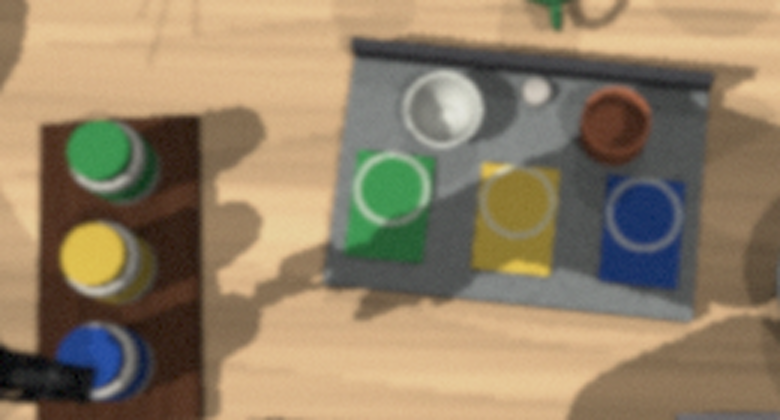

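View pics/s2c.png

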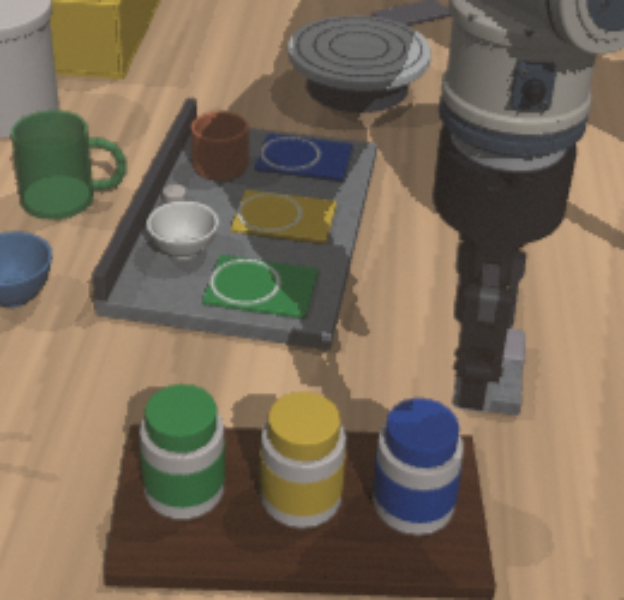

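All three jars stand upright on the side board and the bowl hasn't moved. All three tiles are bare with circles visible, e.g. green at top crop (392,188) and blue at (643,213). Next I'll measure tiles, circles, tumbler and wheel in both cameras, using the jars' known release positions as a check.

```bash
cat >> h.py <<'E'
def ray(s,uv,z):
    K=s['camera_matrix'];E=s['extrinsics'];R=E[:3,:3];C=-R.T@E[:3,3]
    uv=np.atleast_2d(np.float64(uv));d=np.c_[(uv-K[[0,1],[2,2]])/K[[0,1],[0,1]],np.ones(len(uv))]@R
    return (C+d*((z-C[2])/d[:,2])[:,None])[:,:2]*1000
def tile(s,c,W,box=(.42,.66,-.2,.18)):
    m=mask(s,c,W,.008,.037,box,100).astype(np.uint8)
    n,l,st,_=cv2.connectedComponentsWithStats(m);k=1+np.argmax(st[1:,4]);m=np.uint8(l==k)
    cs,_=cv2.findContours(m,0,1);hull=cv2.convexHull(max(cs,key=len))[:,0]
    r=cv2.minAreaRect(np.float32(ray(s,hull,.023)))
    f=np.zeros_like(m);cv2.fillConvexPoly(f,hull,1);f=cv2.erode(f,np.ones((3,3)),iterations=2)
    sat=cv2.cvtColor(s['image'],cv2.COLOR_BGR2HSV)[...,1].astype(int)
    med=np.median(sat[(f>0)]);w=(f>0)&(sat<med*.72)
    v,u=np.nonzero(w);P=ray(s,np.c_[u,v],.023)
    from scipy.optimize import least_squares
    q=least_squares(lambda q:np.hypot(*(P-q[:2]).T)-q[2],[*P.mean(0),31],loss='soft_l1').x
    return r,q,len(P)
E
python3 - <<'E'
from h import *
np.set_printoptions(precision=1,suppress=True)
for n in('t2','s2'):
    s=dict(np.load(f'pics/{n}.npz'));W=world(s);print(n)
    for c in('green','yellow','blue'):
        r,q,k=tile(s,c,W);print(c,'rect',np.round(r[0],1),np.round(r[1],1),round(r[2],1),'circle',q,k)
        zc=np.median(W[mask(s,c,W,.08,.115,(.35,.7,.25,.45))][:,2])
        P=W[mask(s,c,W,.09,.115,(.35,.7,.25,.45))];z=np.percentile(P[:,2],50);P=P[P[:,2]>z-.004];print('   lid',np.array(circ(P)[0]),circ(P)[1],z,len(P))
    m=mask(s,'terra',W,.063,.076,(.57,.7,-.16,-.04),80);P=W[m];print('tum',circ(P),len(P),np.median(P[:,2]))
    x,y,z=np.moveaxis(W,-1,0);P=W[(z>.049)&(z<.066)&(np.hypot(x-.496,y+.314)<.1)];print('wheel',circ(P),np.median(P[:,2]),P.mean(0)*1000)
    h=cv2.cvtColor(s['image'],cv2.COLOR_BGR2HSV)
    P=W[(z>.024)&(z<.06)&(np.hypot(x-.652,y+.028)<.028)];print('knob',circ(P) if len(P) else 0,P[:,2].max() if len(P) else 0)
    P=W[(z>.046)&(z<.06)&(np.hypot(x-.645,y-.05)<.045)];print('bowl',circ(P))
E
```

```text
t2
green rect [534.6 103.3] [64.9 41.9] 86.1 circle [598.4  98.7  53.3] 49
   lid [588.3 332.9] 25.5820255279541 0.09789204262911075 290
yellow rect [528.9  -6.7] [69.1 49.8] 84.4 circle [569.4 -10.1  33. ] 59
   lid [499.6 329.4] 25.730154037475586 0.09809001192726423 333
blue rect [ 518.3 -116.1] [67.6 46.4] 86.3 circle [ 572.1 -120.6   44.2] 69
   lid [419.5 324.5] 25.046159744262695 0.09765624053256429 257
tum ((627.8177490234375, -92.80845642089844), 30.118654251098633) 128 0.06923980492568432
wheel ((495.82989501953125, -314.632080078125), 85.489990234375) 0.05694268510798116 [ 494.1 -313.5   57. ]
knob ((656.0137329101562, -28.850540161132812), 23.8469181060791) 0.055273021803664904
bowl ((648.0675659179688, 51.39942169189453), 41.87782669067383)
s2h.py:39: RuntimeWarning: Mean of empty slice.
  q=least_squares(lambda q:np.hypot(*(P-q[:2]).T)-q[2],[*P.mean(0),31],loss='soft_l1').x
  ret = um.true_divide(
Traceback (most recent call last):
  File "h.py", line 39, in tile
    q=least_squares(lambda q:np.hypot(*(P-q[:2]).T)-q[2],[*P.mean(0),31],loss='soft_l1').x
      ~~~~~~~~~~~~~^^^^^^^^^^^^^^^^^^^^^^^^^^^^^^^^^^^^^^^^^^^^^^^^^^^^^^^^^^^^^^^^^^^^^
ValueError: Initial guess is outside of provided bounds
```

```bash
cat >> h.py <<'E'
def tile(s,c,W,box=(.42,.66,-.2,.18)):
    from scipy.optimize import least_squares
    m=mask(s,c,W,.003,.042,box,100).astype(np.uint8)
    n,l,st,_=cv2.connectedComponentsWithStats(m)
    for k in range(1,n):
        if st[k,4]<60: m[l==k]=0
    m=cv2.morphologyEx(m,cv2.MORPH_CLOSE,np.ones((7,7)))
    v,u=np.nonzero(m);r=cv2.minAreaRect(np.float32(ray(s,np.c_[u,v],.023)))
    e=np.radians(-4.8);ax=np.array([np.cos(e),np.sin(e)]);sp=np.array(r[0])+15*ax
    sat=cv2.cvtColor(s['image'],cv2.COLOR_BGR2HSV)[...,1].astype(float)
    v,u=np.indices(sat.shape);P=ray(s,np.c_[u.ravel(),v.ravel()],.023)
    k=(np.hypot(*(P-sp).T)<45);P=P[k];w=sat.ravel()[k]
    # circle where the mean saturation along the ring is least
    from scipy.interpolate import LinearNDInterpolator
    f=LinearNDInterpolator(P,w);a=np.linspace(0,2*np.pi,72,endpoint=False);ring=np.c_[np.cos(a),np.sin(a)]
    g=[(np.mean(f(sp+[dx,dy]+30.5*ring)),dx,dy) for dx in np.arange(-6,6.1,1) for dy in np.arange(-6,6.1,1)]
    b=min(g);return r,sp,sp+b[1:]
E
cat > m.py <<'E'
from h import *
np.set_printoptions(precision=1,suppress=True)
for n in('t2','s2'):
    s=dict(np.load(f'pics/{n}.npz'));W=world(s);print(n)
    for c in('green','yellow','blue'):
        r,a,b=tile(s,c,W);print(c,'rect',np.round(r[1],1),round(r[2],1),'spot',a,'ring',b)
        P=W[mask(s,c,W,.09,.115,(.35,.7,.25,.45))];z=np.percentile(P[:,2],50);P=P[P[:,2]>z-.004];print('   lid',np.array(circ(P)[0]),circ(P)[1],z,len(P))
    m=mask(s,'terra',W,.063,.076,(.57,.7,-.16,-.04),80);P=W[m];print('tum',circ(P),len(P),np.median(P[:,2]))
    x,y,z=np.moveaxis(W,-1,0);P=W[(z>.049)&(z<.066)&(np.hypot(x-.496,y+.314)<.1)];print('wheel',circ(P),np.median(P[:,2]),P.mean(0)*1000)
    P=W[(z>.024)&(z<.06)&(np.hypot(x-.652,y+.028)<.018)];print('knob',circ(P) if len(P) else 0,P[:,2].max() if len(P) else 0)
    P=W[(z>.046)&(z<.06)&(np.hypot(x-.645,y-.05)<.045)];print('bowl',circ(P))
E
python3 m.py
```

```text
t2
green rect [87.5 65. ] 1.2 spot [572.  101.9] ring [576.   99.9]
   lid [588.3 332.9] 25.5820255279541 0.09789204262911075 290
yellow rect [69.  89.3] 85.2 spot [563.4  -9.4] ring [567.4 -10.4]
   lid [499.6 329.4] 25.730154037475586 0.09809001192726423 333
blue rect [67.8 88.5] 83.5 spot [ 554.7 -119.6] ring [ 557.7 -119.6]
   lid [419.5 324.5] 25.046159744262695 0.09765624053256429 257
tum ((627.8177490234375, -92.80845642089844), 30.118654251098633) 128 0.06923980492568432
wheel ((495.82989501953125, -314.632080078125), 85.489990234375) 0.05694268510798116 [ 494.1 -313.5   57. ]
knob ((661.7901611328125, -25.718814849853516), 10.493107795715332) 0.03618287349258451
bowl ((648.0675659179688, 51.39942169189453), 41.87782669067383)
s2
green rect [51.8 90.2] 35.6 spot [577.7 116.6] ring [583.7 122.6]
   lid [585.9 338.2] 23.93675994873047 0.09683362292345167 219
yellow rect [72.1 94.4] 85.2 spot [565.2  -4.4] ring [565.2  -8.4]
   lid [499.9 333.1] 26.406879425048828 0.09654610310736864 554
blue rect [67.2 87.3] 83.5 spot [ 552.9 -115. ] ring [ 556.9 -118. ]
   lid [416.2 329.3] 25.315073013305664 0.09663001921276564 504
tum ((630.3526611328125, -87.49646759033203), 32.87635803222656) 125 0.0663143827004435
wheel ((497.8519287109375, -310.044677734375), 88.92782592773438) 0.05531377626385215 [ 495.1 -302.    55.2]
knob ((662.7855224609375, -22.306896209716797), 11.667981147766113) 0.03303607927212139
bowl ((648.2777709960938, 56.619178771972656), 42.240909576416016)
```

Top camera reads y about 2.8 mm low and the side camera about 1.8 mm high against the gripper. Tumbler is then at about (0.628, −0.090), and the knob behind it is clear of the fingers. I'll go over the tumbler.

```bash
python3 -m jog '{"jaw":[1,1,1,1,1],"xyz":[[-0.1,-0.15,0],[-0.15,-0.24,0],[-0.15,-0.24,0],[-0.15,-0.24,0],[-0.15,-0.24,0]],"turn":[[0,0,0],[0,0,0],[0,0,0],[0,0,0],[0,0,0]]}' 30
python3 -m jog '{"jaw":[1,1,1,1,1],"xyz":[[-0.15,-0.24,0],[-0.15,-0.24,0],[-0.15,-0.24,0],[-0.1,-0.14,0.05],[0,0,0.1]],"turn":[[0,0,0],[0,0,0],[0,0,0],[0,0,0],[0,0,0]]}'
python3 - <<'E'
from h import *
go(.628,-.09,.1)
E
```

```text
time: 18.48
position: [0.5158, 0.1127, 0.1858]
ee_rot: [[-0.997, 0.074, 0.001], [0.074, 0.997, -0.002], [-0.001, -0.002, -1.0]]
wrist_force: [0.7, 1.5, -0.5]
width: 0.0854
time: 19.1
position: [0.6167, -0.0806, 0.1545]
ee_rot: [[-0.997, 0.079, 0.002], [0.079, 0.997, -0.004], [-0.003, -0.004, -1.0]]
wrist_force: [-0.8, 0.1, 0.8]
width: 0.0856
t 19.1 p [ 0.6167 -0.0806  0.1545] w 0.0856 F [-0.8  0.1  0.8]
 xyz now axes [-0.059 -0.041  0.273]  aligned axes [-0.06  -0.042  0.273]  turn [-0.003  0.003  0.005]
```

```bash
python3 -m jog '{"jaw":[1,1,1,1,1],"xyz":[[-0.06,-0.042,0.08],[0,0,0.1],[0,0,0.1],[0,0,0.05],[0,0,0]],"turn":[[-0.003,0.003,0.005],[0,0,0],[0,0,0],[0,0,0],[0,0,0]]}' 30
python3 - <<'E'
from h import *
go(.628,-.09,.044)
s=snap('side','tm')
cv2.imwrite('pics/tmc.png',cv2.resize(s['image'][130:280,230:390],None,fx=4,fy=4))
E
```

```text
time: 19.73
position: [0.6221, -0.0875, 0.0798]
ee_rot: [[-0.997, 0.082, -0.011], [0.082, 0.997, 0.002], [0.011, 0.001, -1.0]]
wrist_force: [-0.1, 0.6, -0.4]
width: 0.0852
t 19.73 p [ 0.6221 -0.0875  0.0798] w 0.0852 F [-0.1  0.6 -0.4]
 xyz now axes [-0.032 -0.01   0.179]  aligned axes [-0.03  -0.01   0.179]  turn [ 0.001 -0.011  0.001]
```

View pics/tmc.png

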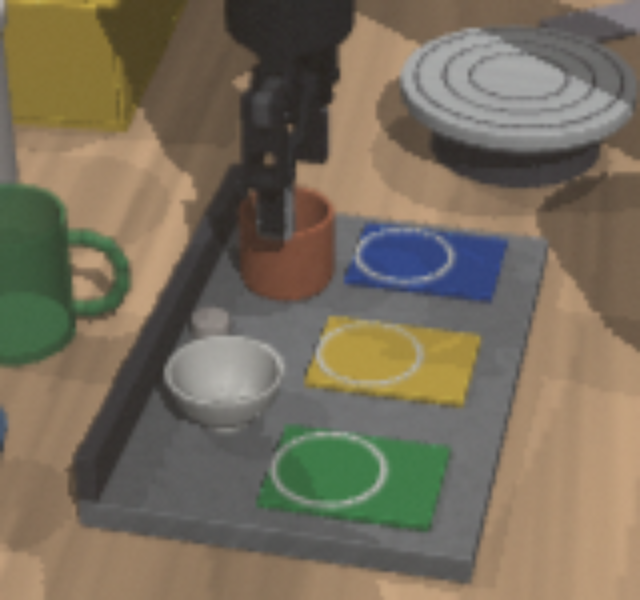

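The fingers straddle the tumbler: near finger at (275,210), far one at (315,140). I'll descend and grip.

```bash
python3 -m jog '{"jaw":[1,1,1,1,0],"xyz":[[-0.03,-0.01,0.06],[0,0,0.07],[0,0,0.045],[0,0,0.01],[0,0,0]],"turn":[[0,-0.011,0],[0,0,0],[0,0,0],[0,0,0],[0,0,0]]}' 30
python3 -m jog '{"jaw":[0,0,0,0,0],"xyz":[[0,0,0],[0,0,0],[0,0,0],[0,0,0],[0,0,-0.02]],"turn":[[0,0,0],[0,0,0],[0,0,0],[0,0,0],[0,0,0]]}' 30
python3 - <<'E'
from h import *
go(.496,-.3115,.12)
E
```

```text
time: 20.4
position: [0.6297, -0.0902, 0.0421]
ee_rot: [[-0.997, 0.082, 0.004], [0.082, 0.997, 0.0], [-0.004, 0.0, -1.0]]
wrist_force: [-0.4, 0.1, 0.0]
width: 0.0699
time: 21.02
position: [0.6295, -0.0902, 0.0466]
ee_rot: [[-0.997, 0.082, 0.004], [0.082, 0.997, 0.0], [-0.004, 0.0, -1.0]]
wrist_force: [0.4, -0.8, -2.2]
width: 0.0594
t 21.02 p [ 0.6295 -0.0902  0.0466] w 0.0594 F [ 0.4 -0.8 -2.2]
 xyz now axes [ 0.573 -1.157 -0.37 ]  aligned axes [ 0.573 -1.159 -0.367]  turn [0.    0.004 0.002]
```

```bash
python3 -m jog '{"jaw":[0,0,0,0,0],"xyz":[[0,0,-0.1],[0,0,-0.15],[0.06,-0.12,-0.1],[0.12,-0.24,0],[0.12,-0.24,0]],"turn":[[0,0,0],[0,0,0],[0,0,0],[0,0,0],[0,0,0]]}' 30
python3 -m jog '{"jaw":[0,0,0,0,0],"xyz":[[0.12,-0.24,0],[0.1,-0.2,0],[0.03,-0.08,0],[0,0,0],[0,0,0]],"turn":[[0,0,0],[0,0,0],[0,0,0],[0,0,0],[0,0,0]]}'
python3 - <<'E'
from h import *
go(.4975,-.312,.081)
E
```

```text
time: 21.65
position: [0.5624, -0.2053, 0.1254]
ee_rot: [[-0.997, 0.076, 0.012], [0.076, 0.997, -0.002], [-0.012, -0.001, -1.0]]
wrist_force: [0.3, -0.7, -2.2]
width: 0.0591
time: 22.28
position: [0.5037, -0.3107, 0.1317]
ee_rot: [[-0.997, 0.079, 0.019], [0.079, 0.997, -0.006], [-0.02, -0.005, -1.0]]
wrist_force: [0.1, 0.1, -0.9]
width: 0.0595
t 22.27 p [ 0.5037 -0.3107  0.1317] w 0.0595 F [ 0.1  0.1 -0.9]
 xyz now axes [ 0.035 -0.008  0.253]  aligned axes [ 0.03  -0.009  0.254]  turn [-0.004  0.019  0.004]
```

```bash
python3 -m jog '{"jaw":[0,0,0,0,0],"xyz":[[0.03,-0.008,0.03],[0,0,0.08],[0,0,0.07],[0,0,0.03],[0,0,0]],"turn":[[-0.004,0.016,0.004],[0,0,0],[0,0,0],[0,0,0],[0,0,0]]}' 30
python3 - <<'E'
from h import *
go(.4975,-.312,.081)
E
```

```text
time: 22.9
position: [0.4983, -0.3084, 0.0851]
ee_rot: [[-0.997, 0.079, -0.001], [0.079, 0.997, 0.002], [0.001, 0.002, -1.0]]
wrist_force: [0.7, -0.1, -1.3]
width: 0.0596
t 22.9 p [ 0.4983 -0.3084  0.0851] w 0.0596 F [ 0.7 -0.1 -1.3]
 xyz now axes [ 0.003 -0.018  0.021]  aligned axes [ 0.003 -0.018  0.021]  turn [ 0.002 -0.001  0.004]
```

```bash
python3 -m jog '{"jaw":[0,0,0,0,0],"xyz":[[0.003,-0.018,0.008],[0,0,0.006],[0,0,0.005],[0,0,0.003],[0,0,0]],"turn":[[0,0,0],[0,0,0],[0,0,0],[0,0,0],[0,0,0]]}' 30
python3 - <<'E'
from h import *
go(.4975,-.312,.080)
E
```

```text
time: 23.52
position: [0.498, -0.3129, 0.0815]
ee_rot: [[-0.997, 0.08, 0.001], [0.08, 0.997, 0.0], [-0.001, 0.001, -1.0]]
wrist_force: [0.7, -0.1, -1.5]
width: 0.0592
t 23.52 p [ 0.498  -0.3129  0.0815] w 0.0592 F [ 0.7 -0.1 -1.5]
 xyz now axes [0.003 0.004 0.007]  aligned axes [0.003 0.004 0.007]  turn [0.001 0.001 0.004]
```

```bash
python3 -m jog '{"jaw":[0,0,0,0,0],"xyz":[[0,0,0.006],[0,0,0.004],[0,0,0],[0,0,0],[0,0,0]],"turn":[[0,0,0],[0,0,0],[0,0,0],[0,0,0],[0,0,0]]}' 30
python3 - <<'E'
from h import *
s=snap('side','tw')
cv2.imwrite('pics/twc.png',cv2.resize(s['image'][90:220,290:430],None,fx=4,fy=4))
E
```

```text
time: 24.15
position: [0.4981, -0.3129, 0.0795]
ee_rot: [[-0.997, 0.08, 0.002], [0.08, 0.997, 0.0], [-0.001, 0.0, -1.0]]
wrist_force: [0.4, -0.6, -2.1]
width: 0.0594
```

View pics/twc.png

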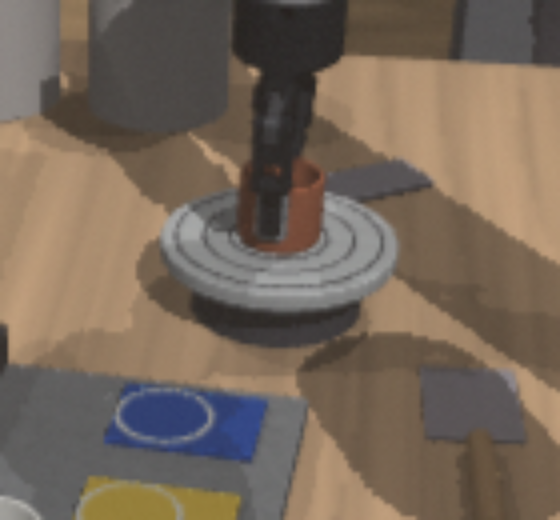

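The tumbler sits centred over the wheel's rings at crop (280,205), about touching. Last millimetre, then release and rise.

```bash
python3 -m jog '{"jaw":[0,0,0,0,0],"xyz":[[0,0,0.004],[0,0,0.003],[0,0,0],[0,0,0],[0,0,0]],"turn":[[0,0,0],[0,0,0],[0,0,0],[0,0,0],[0,0,0]]}' 30
python3 -m jog '{"jaw":[0.8,1,1,1,1],"xyz":[[0,0,0],[0,0,0],[0,0,0],[0,0,0],[0,0,-0.05]],"turn":[[0,0,0],[0,0,0],[0,0,0],[0,0,0],[0,0,0]]}' 
python3 -m jog '{"jaw":[1,1,1,1,1],"xyz":[[0,0,-0.15],[0,0,-0.2],[0,0.1,-0.2],[0,0.25,0],[0,0.3,0]],"turn":[[0,0,0],[0,0,0],[0,0,0],[0,0,0],[0,0,0]]}' 
python3 -m jog '{"jaw":[1,1,1,1,1],"xyz":[[0,0.3,0],[0,0.3,0],[0,0.3,0],[0,0.3,0],[0,0.3,0]],"turn":[[0,0,0],[0,0,0],[0,0,0],[0,0,0],[0,0,0]]}' 
python3 - <<'E'
from h import *
go(.421,.327,.15)
s=snap('top','t3');W=world(s)
P=W[mask(s,'terra',W,.098,.113,(.4,.6,-.4,-.2),80)];print('tum',circ(P),len(P),np.median(P[:,2]))
E
```

```text
time: 24.82
position: [0.4981, -0.3129, 0.0795]
ee_rot: [[-0.997, 0.08, 0.002], [0.08, 0.997, 0.0], [-0.002, 0.0, -1.0]]
wrist_force: [-0.1, 0.1, 0.1]
width: 0.0592
time: 25.45
position: [0.498, -0.3128, 0.0894]
ee_rot: [[-0.997, 0.08, 0.001], [0.08, 0.997, 0.001], [-0.001, 0.001, -1.0]]
wrist_force: [-0.6, 0.4, 0.1]
width: 0.0858
time: 26.08
position: [0.51, -0.1844, 0.2074]
ee_rot: [[-0.996, 0.086, 0.007], [0.086, 0.996, -0.002], [-0.007, -0.001, -1.0]]
wrist_force: [0.9, 0.8, -0.4]
width: 0.0851
time: 26.7
position: [0.5371, 0.1234, 0.2123]
ee_rot: [[-0.996, 0.088, 0.015], [0.088, 0.996, -0.003], [-0.016, -0.001, -1.0]]
wrist_force: [0.8, -0.5, -0.4]
width: 0.0855
t 26.7 p [0.5371 0.1234 0.2123] w 0.0855 F [ 0.8 -0.5 -0.4]
 xyz now axes [0.673 0.964 0.3  ]  aligned axes [0.664 0.966 0.311]  turn [-0.001  0.015 -0.004]
tum ((496.62664794921875, -313.54736328125), 30.12937355041504) 152 0.10558397842067996
```

Tumbler is within about 1.5 mm of the wheel centre. Now the blue jar.

```bash
python3 -m jog '{"jaw":[1,1,1,1,1],"xyz":[[0.15,0.22,0.05],[0.17,0.24,0.1],[0.17,0.25,0.1],[0.15,0.22,0.05],[0,0,0]],"turn":[[0,0.015,0],[0,0,0],[0,0,0],[0,0,0],[0,0,0]]}' 50
python3 - <<'E'
from h import *
go(.421,.327,.054)
E
```

```text
time: 27.38
position: [0.4261, 0.3331, 0.1556]
ee_rot: [[-0.997, 0.082, 0.009], [0.082, 0.997, 0.005], [-0.008, 0.006, -1.0]]
wrist_force: [-1.1, -0.1, -0.0]
width: 0.0856
t 27.38 p [0.4261 0.3331 0.1556] w 0.0856 F [-1.1 -0.1 -0. ]
 xyz now axes [ 0.027 -0.036  0.508]  aligned axes [ 0.023 -0.033  0.508]  turn [0.006 0.008 0.002]
```

```bash
python3 -m jog '{"jaw":[1,1,1,1,1],"xyz":[[0.025,-0.033,0.1],[0,0,0.15],[0,0,0.15],[0,0,0.08],[0,0,0.01]],"turn":[[0.006,0.008,0],[0,0,0],[0,0,0],[0,0,0],[0,0,0]]}' 50
python3 -m jog '{"jaw":[0,0,0,0,0],"xyz":[[0,0,0],[0,0,0],[0,0,0],[0,0,0],[0,0,0]],"turn":[[0,0,0],[0,0,0],[0,0,0],[0,0,0],[0,0,0]]}' 50
python3 - <<'E'
from h import *
go(.421,.327,.054)
E
```

```text
time: 28.0
position: [0.4223, 0.3216, 0.054]
ee_rot: [[-0.996, 0.087, -0.0], [0.087, 0.996, -0.001], [0.0, -0.001, -1.0]]
wrist_force: [0.1, 0.6, 0.5]
width: 0.0853
time: 28.62
position: [0.4238, 0.322, 0.0566]
ee_rot: [[-0.996, 0.088, 0.003], [0.088, 0.996, 0.001], [-0.003, 0.002, -1.0]]
wrist_force: [0.7, 0.3, -2.6]
width: 0.0591
t 28.62 p [0.4238 0.322  0.0566] w 0.0591 F [ 0.7  0.3 -2.6]
 xyz now axes [0.016 0.024 0.013]  aligned axes [0.016 0.024 0.013]  turn [ 0.001  0.003 -0.004]
```

```bash
python3 -m jog '{"jaw":[0,0,0,0,0],"xyz":[[0,0,-0.1],[0,0,-0.12],[-0.05,-0.13,-0.05],[-0.08,-0.2,0],[-0.1,-0.26,0]],"turn":[[0,0,0],[0,0,0],[0,0,0],[0,0,0],[0,0,0]]}' 50
python3 -m jog '{"jaw":[0,0,0,0,0],"xyz":[[-0.11,-0.27,0],[-0.11,-0.27,0],[-0.11,-0.27,0],[-0.11,-0.27,0],[-0.1,-0.25,0]],"turn":[[0,0,0],[0,0,0],[0,0,0],[0,0,0],[0,0,0]]}'
python3 - <<'E'
from h import *
go(.562,-.117,.066)
E
```

```text
time: 29.25
position: [0.4593, 0.2004, 0.112]
ee_rot: [[-0.997, 0.081, 0.004], [0.081, 0.997, 0.001], [-0.003, 0.001, -1.0]]
wrist_force: [1.6, 0.1, -4.0]
width: 0.0586
time: 29.88
position: [0.5472, -0.082, 0.1124]
ee_rot: [[-0.997, 0.079, 0.005], [0.079, 0.997, 0.001], [-0.004, 0.002, -1.0]]
wrist_force: [0.4, 0.7, -2.7]
width: 0.0587
t 29.88 p [ 0.5472 -0.082   0.1124] w 0.0587 F [ 0.4  0.7 -2.7]
 xyz now axes [-0.087 -0.169  0.232]  aligned axes [-0.088 -0.168  0.232]  turn [0.002 0.004 0.005]
```

```bash
python3 -m jog '{"jaw":[0,0,0,0,0],"xyz":[[-0.05,-0.08,0],[-0.037,-0.075,0.05],[0,0,0.07],[0,0,0.05],[0,0,0.02]],"turn":[[0,0.002,0.005],[0,0,0],[0,0,0],[0,0,0],[0,0,0]]}' 50
python3 - <<'E'
from h import *
go(.562,-.117,.064)
E
```

```text
time: 30.5
position: [0.5614, -0.1157, 0.0706]
ee_rot: [[-0.996, 0.086, -0.0], [0.086, 0.996, 0.002], [0.001, 0.002, -1.0]]
wrist_force: [0.2, -0.1, -2.7]
width: 0.0589
t 30.5 p [ 0.5614 -0.1157  0.0706] w 0.0589 F [ 0.2 -0.1 -2.7]
 xyz now axes [-0.004 -0.006  0.033]  aligned axes [-0.004 -0.006  0.033]  turn [ 0.002 -0.001 -0.002]
```

```bash
python3 -m jog '{"jaw":[0,0,0,0,0],"xyz":[[-0.004,-0.006,0.01],[0,0,0.01],[0,0,0.008],[0,0,0.003],[0,0,0]],"turn":[[0.002,0,0],[0,0,0],[0,0,0],[0,0,0],[0,0,0]]}' 50
python3 - <<'E'
from h import *
go(.562,-.117,.064)
E
```

```text
time: 31.12
position: [0.5622, -0.1155, 0.0643]
ee_rot: [[-0.996, 0.084, -0.0], [0.084, 0.996, 0.0], [0.0, 0.0, -1.0]]
wrist_force: [0.4, -0.0, -2.1]
width: 0.0589
t 31.12 p [ 0.5622 -0.1155  0.0643] w 0.0589 F [ 0.4 -0.  -2.1]
 xyz now axes [ 0.    -0.008  0.001]  aligned axes [ 0.    -0.008  0.001]  turn [ 0. -0. -0.]
```

```bash
python3 -m jog '{"jaw":[0,0,0,0,0],"xyz":[[0,-0.008,0.003],[0,0,0.005],[0,0,0.002],[0,0,0],[0,0,0]],"turn":[[0,0,0],[0,0,0],[0,0,0],[0,0,0],[0,0,0]]}' 50
python3 - <<'E'
from h import *
go(.562,-.117,.064)
s=snap('side','bl')
cv2.imwrite('pics/blc.png',cv2.resize(s['image'][140:280,240:390],None,fx=4,fy=4,interpolation=2))
E
```

```text
time: 31.75
position: [0.5622, -0.1175, 0.0636]
ee_rot: [[-0.996, 0.084, 0.0], [0.084, 0.996, 0.0], [-0.0, 0.0, -1.0]]
wrist_force: [-0.7, 0.7, -0.6]
width: 0.0589
t 31.75 p [ 0.5622 -0.1175  0.0636] w 0.0589 F [-0.7  0.7 -0.6]
 xyz now axes [ 0.001  0.002 -0.002]  aligned axes [ 0.001  0.002 -0.002]  turn [ 0.     0.    -0.001]
```

View pics/blc.png

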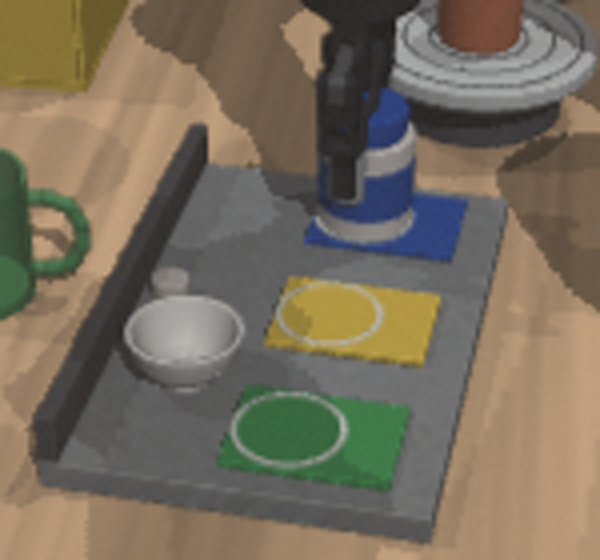

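The blue jar has landed, its base over the circle at crop (365,220). The weight is off the wrist, so I'll release it and go for yellow.

```bash
python3 -m jog '{"jaw":[0.8,1,1,1,1],"xyz":[[0,0,0],[0,0,0],[0,0,0],[0,0,-0.05],[0,0,-0.15]],"turn":[[0,0,0],[0,0,0],[0,0,0],[0,0,0],[0,0,0]]}' 50
python3 -m jog '{"jaw":[1,1,1,1,1],"xyz":[[0,0,-0.2],[0.03,0.15,-0.1],[0.05,0.27,0],[0.05,0.28,0],[0.05,0.28,0]],"turn":[[0,0,0],[0,0,0],[0,0,0],[0,0,0],[0,0,0]]}' 
python3 -m jog '{"jaw":[1,1,1,1,1],"xyz":[[0.05,0.28,0],[0.05,0.28,0],[0.05,0.28,0],[0.05,0.28,0],[0,0.1,0]],"turn":[[0,0,0],[0,0,0],[0,0,0],[0,0,0],[0,0,0]]}' 
python3 - <<'E'
from h import *
go(.504,.332,.055)
for n in('top','side'):
    s=snap(n,n+'4');W=world(s)
    P=W[mask(s,'blue',W,.096,.115,(.45,.65,-.2,-.05))];z=np.median(P[:,2]);P=P[P[:,2]>z-.004];print(n,'blue lid',circ(P),len(P),z)
    P=W[mask(s,'yellow',W,.086,.115,(.4,.6,.25,.45))];print('yel',circ(P) if len(P) else 0,len(P))
E
```

```text
time: 32.42
position: [0.5615, -0.1174, 0.1033]
ee_rot: [[-0.996, 0.084, -0.002], [0.084, 0.996, 0.001], [0.003, 0.0, -1.0]]
wrist_force: [0.4, -0.3, -0.7]
width: 0.0851
time: 33.05
position: [0.546, 0.0821, 0.1723]
ee_rot: [[-0.996, 0.092, 0.009], [0.092, 0.996, -0.0], [-0.009, 0.001, -1.0]]
wrist_force: [0.5, -0.8, -1.0]
width: 0.0851
time: 33.67
position: [0.5275, 0.3396, 0.177]
ee_rot: [[-0.996, 0.089, 0.015], [0.089, 0.996, 0.002], [-0.015, 0.004, -1.0]]
wrist_force: [-0.2, -0.3, 0.8]
width: 0.0855
t 33.67 p [0.5275 0.3396 0.177 ] w 0.0855 F [-0.2 -0.3  0.8]
 xyz now axes [ 0.123 -0.051  0.608]  aligned axes [ 0.114 -0.048  0.61 ]  turn [ 0.003  0.014 -0.005]
top blue lid ((555.57373046875, -118.83297729492188), 24.454551696777344) 292 0.10646904454855208
yel ((500.4503479003906, 329.60675048828125), 25.394878387451172) 343
side blue lid ((0.0, 0.0), 0.0) 0 nan
yel ((500.2068176269531, 333.2945556640625), 25.783615112304688) 635
  return _methods._mean(a, axis=axis, dtype=dtype,
  ret = ret.dtype.type(ret / rcount)
```

Blue lid now reads (555.6, −118.8) against (556.1, −120.6) originally, so under 2 mm off. Now yellow.

```bash
python3 -m jog '{"jaw":[1,1,1,1,1],"xyz":[[0.06,-0.025,0],[0.055,-0.025,0.05],[0,0,0.1],[0,0,0.05],[0,0,0]],"turn":[[0,0.015,-0.005],[0,0,0],[0,0,0],[0,0,0],[0,0,0]]}' 50
python3 - <<'E'
from h import *
go(.504,.332,.056)
E
```

```text
time: 34.4
position: [0.501, 0.323, 0.1345]
ee_rot: [[-0.996, 0.09, -0.005], [0.09, 0.996, 0.001], [0.005, 0.0, -1.0]]
wrist_force: [-0.2, -0.6, 0.4]
width: 0.0853
t 34.4 p [0.501  0.323  0.1345] w 0.0853 F [-0.2 -0.6  0.4]
 xyz now axes [-0.013  0.046  0.392]  aligned axes [-0.011  0.046  0.392]  turn [ 0.    -0.005 -0.006]
```

```bash
python3 -m jog '{"jaw":[1,1,1,1,1],"xyz":[[-0.013,0.04,0.1],[0,0,0.15],[0,0,0.1],[0,0,0.03],[0,0,0.01]],"turn":[[0,-0.003,0],[0,0,0],[0,0,0],[0,0,0],[0,0,0]]}' 50
python3 -m jog '{"jaw":[0,0,0,0,0],"xyz":[[0,0,0],[0,0,0],[0,0,0],[0,0,0],[0,0,0]],"turn":[[0,0,0],[0,0,0],[0,0,0],[0,0,0],[0,0,0]]}' 50
python3 - <<'E'
from h import *
go(.5695,-.008,.115)
E
```

```text
time: 35.02
position: [0.506, 0.3326, 0.0527]
ee_rot: [[-0.996, 0.091, 0.001], [0.091, 0.996, 0.002], [-0.001, 0.002, -1.0]]
wrist_force: [0.9, 0.2, -0.0]
width: 0.0857
time: 35.65
position: [0.5068, 0.3331, 0.0545]
ee_rot: [[-0.996, 0.091, 0.004], [0.091, 0.996, 0.004], [-0.003, 0.004, -1.0]]
wrist_force: [0.3, 0.7, -3.0]
width: 0.0584
t 35.65 p [0.5068 0.3331 0.0545] w 0.0584 F [ 0.3  0.7 -3. ]
 xyz now axes [-0.468 -1.669 -0.308]  aligned axes [-0.455 -1.673 -0.303]  turn [ 0.004  0.003 -0.007]
```

```bash
python3 -m jog '{"jaw":[0,0,0,0,0],"xyz":[[0,0,-0.1],[0,0,-0.12],[-0.03,-0.1,-0.05],[-0.06,-0.2,0],[-0.08,-0.27,0]],"turn":[[0,0,0],[0,0,0],[0,0,0],[0,0,0],[0,0,0]]}' 50
python3 -m jog '{"jaw":[0,0,0,0,0],"xyz":[[-0.08,-0.27,0],[-0.08,-0.27,0],[-0.07,-0.25,0],[-0.05,-0.15,0],[0,0,0]],"turn":[[0,0,0],[0,0,0],[0,0,0],[0,0,0],[0,0,0]]}'
python3 - <<'E'
from h import *
go(.5717,-.008,.064)
E
```

```text
time: 36.28
position: [0.5314, 0.2152, 0.1139]
ee_rot: [[-0.996, 0.084, 0.007], [0.084, 0.996, 0.005], [-0.007, 0.005, -1.0]]
wrist_force: [0.3, -0.1, -2.9]
width: 0.0582
time: 36.9
position: [0.5714, 0.0083, 0.1169]
ee_rot: [[-0.996, 0.091, 0.01], [0.091, 0.996, 0.004], [-0.01, 0.005, -1.0]]
wrist_force: [-0.4, -0.3, -2.0]
width: 0.0585
t 36.9 p [0.5714 0.0083 0.1169] w 0.0585 F [-0.4 -0.3 -2. ]
 xyz now axes [-0.006 -0.082  0.264]  aligned axes [-0.008 -0.081  0.264]  turn [ 0.004  0.01  -0.007]
```

```bash
python3 -m jog '{"jaw":[0,0,0,0,0],"xyz":[[-0.006,-0.082,0.04],[0,0,0.08],[0,0,0.08],[0,0,0.04],[0,0,0.01]],"turn":[[0,0.006,0],[0,0,0],[0,0,0],[0,0,0],[0,0,0]]}' 50
python3 - <<'E'
from h import *
go(.5717,-.008,.062)
E
```

```text
time: 37.52
position: [0.5695, -0.0077, 0.063]
ee_rot: [[-0.996, 0.088, 0.001], [0.088, 0.996, 0.005], [-0.001, 0.005, -1.0]]
wrist_force: [0.7, -0.2, -2.6]
width: 0.0581
t 37.52 p [ 0.5695 -0.0077  0.063 ] w 0.0581 F [ 0.7 -0.2 -2.6]
 xyz now axes [-0.011 -0.001  0.005]  aligned axes [-0.011 -0.001  0.005]  turn [ 0.004  0.001 -0.004]
```

```bash
python3 -m jog '{"jaw":[0,0,0,0,0],"xyz":[[-0.01,0,0],[0,0,0.005],[0,0,0.003],[0,0,0],[0,0,0]],"turn":[[0,0,0],[0,0,0],[0,0,0],[0,0,0],[0,0,0]]}' 50
python3 - <<'E'
from h import *
go(.5717,-.008,.062)
E
```

```text
time: 38.15
position: [0.5724, -0.0072, 0.0622]
ee_rot: [[-0.996, 0.087, 0.003], [0.087, 0.996, 0.005], [-0.002, 0.005, -1.0]]
wrist_force: [-0.1, -0.2, -2.7]
width: 0.0586
t 38.15 p [ 0.5724 -0.0072  0.0622] w 0.0586 F [-0.1 -0.2 -2.7]
 xyz now axes [ 0.003 -0.004  0.001]  aligned axes [ 0.003 -0.004  0.001]  turn [ 0.005  0.002 -0.003]
```

```bash
python3 -m jog '{"jaw":[0,0,0,0,0],"xyz":[[0.002,-0.004,0.004],[0,0,0.004],[0,0,0.003],[0,0,0],[0,0,0]],"turn":[[0,0,0],[0,0,0],[0,0,0],[0,0,0],[0,0,0]]}' 50
python3 - <<'E'
from h import *
go(.5717,-.008,.062)
E
```

```text
time: 38.78
position: [0.5723, -0.0079, 0.0617]
ee_rot: [[-0.996, 0.087, 0.004], [0.087, 0.996, 0.005], [-0.004, 0.005, -1.0]]
wrist_force: [-0.4, 0.5, -1.4]
width: 0.0584
t 38.77 p [ 0.5723 -0.0079  0.0617] w 0.0584 F [-0.4  0.5 -1.4]
 xyz now axes [ 0.003 -0.001 -0.001]  aligned axes [ 0.003 -0.001 -0.001]  turn [ 0.005  0.003 -0.004]
```

Touching down (half the weight is off). Release and go to the green jar.

```bash
python3 -m jog '{"jaw":[0,0.8,1,1,1],"xyz":[[0,0,0.004],[0,0,0],[0,0,0],[0,0,0],[0,0,-0.1]],"turn":[[0,0,0],[0,0,0],[0,0,0],[0,0,0],[0,0,0]]}' 50
python3 -m jog '{"jaw":[1,1,1,1,1],"xyz":[[0,0,-0.2],[0,0.1,-0.2],[0,0.25,0],[0,0.28,0],[0,0.28,0]],"turn":[[0,0,0],[0,0,0],[0,0,0],[0,0,0],[0,0,0]]}' 
python3 -m jog '{"jaw":[1,1,1,1,1],"xyz":[[0,0.28,0],[0,0.28,0],[0,0.1,0],[0,0,0],[0,0,0]],"turn":[[0,0.01,0],[0,0,0],[0,0,0],[0,0,0],[0,0,0]]}' 
python3 - <<'E'
from h import *
go(.591,.336,.055)
s=snap('top','top5');W=world(s)
for c,b in(('blue',(.45,.65,-.2,-.05)),('yellow',(.45,.65,-.08,.06)),('green',(.5,.7,.25,.45))):
    P=W[mask(s,c,W,.088,.115,b)];z=np.median(P[:,2]) if len(P) else 0;P=P[P[:,2]>z-.004];print(c,circ(P) if len(P) else 0,len(P),z)
E
```

```text
time: 39.4
position: [0.5718, -0.0081, 0.0812]
ee_rot: [[-0.996, 0.087, 0.002], [0.087, 0.996, 0.005], [-0.002, 0.005, -1.0]]
wrist_force: [0.1, -0.2, 0.1]
width: 0.085
time: 40.02
position: [0.5912, 0.1739, 0.174]
ee_rot: [[-0.995, 0.095, 0.012], [0.095, 0.995, 0.006], [-0.011, 0.007, -1.0]]
wrist_force: [0.5, -0.2, -0.3]
width: 0.0854
time: 40.65
position: [0.604, 0.3119, 0.1813]
ee_rot: [[-0.996, 0.091, 0.006], [0.091, 0.996, 0.009], [-0.006, 0.009, -1.0]]
wrist_force: [-0.7, 0.1, 0.1]
width: 0.0853
t 40.65 p [0.604  0.3119 0.1813] w 0.0853 F [-0.7  0.1  0.1]
 xyz now axes [0.079 0.108 0.632]  aligned axes [0.075 0.114 0.632]  turn [ 0.009  0.005 -0.007]
blue ((555.4303588867188, -118.78841400146484), 24.274036407470703) 302 0.10639879161486707
yellow ((565.9598388671875, -8.719461441040039), 24.9173526763916) 300 0.1065787437867143
green ((585.7512817382812, 328.80450439453125), 22.141389846801758) 154 0.09791929691521334
```

```bash
python3 -m jog '{"jaw":[1,1,1,1,1],"xyz":[[0.04,0.055,0],[0.035,0.055,0.08],[0,0,0.12],[0,0,0.05],[0,0,0]],"turn":[[0.009,0.005,-0.007],[0,0,0],[0,0,0],[0,0,0],[0,0,0]]}' 50
python3 - <<'E'
from h import *
go(.591,.336,.056)
E
```

```text
time: 41.32
position: [0.589, 0.3341, 0.1278]
ee_rot: [[-0.996, 0.087, -0.003], [0.087, 0.996, -0.002], [0.002, -0.002, -1.0]]
wrist_force: [-0.6, -0.2, 0.8]
width: 0.0854
t 41.33 p [0.589  0.3341 0.1278] w 0.0854 F [-0.6 -0.2  0.8]
 xyz now axes [-0.01   0.011  0.359]  aligned axes [-0.009  0.01   0.359]  turn [-0.002 -0.002 -0.003]
```

```bash
python3 -m jog '{"jaw":[1,1,1,1,1],"xyz":[[-0.01,0.01,0.1],[0,0,0.14],[0,0,0.08],[0,0,0.03],[0,0,0.01]],"turn":[[0,0,0],[0,0,0],[0,0,0],[0,0,0],[0,0,0]]}' 50
python3 -m jog '{"jaw":[0,0,0,0,0],"xyz":[[0,0,0],[0,0,0],[0,0,0],[0,0,0],[0,0,0]],"turn":[[0,0,0],[0,0,0],[0,0,0],[0,0,0],[0,0,0]]}' 50
python3 - <<'E'
from h import *
go(.591,.336,.056)
E
```

```text
time: 41.95
position: [0.5926, 0.3366, 0.0531]
ee_rot: [[-0.996, 0.087, 0.0], [0.087, 0.996, -0.0], [-0.0, -0.0, -1.0]]
wrist_force: [0.0, -0.7, -0.8]
width: 0.0848
time: 42.58
position: [0.5934, 0.337, 0.055]
ee_rot: [[-0.996, 0.088, 0.002], [0.088, 0.996, 0.001], [-0.002, 0.001, -1.0]]
wrist_force: [-0.4, -0.1, -2.0]
width: 0.0587
t 42.58 p [0.5934 0.337  0.055 ] w 0.0587 F [-0.4 -0.1 -2. ]
 xyz now axes [ 0.012 -0.006 -0.005]  aligned axes [ 0.012 -0.006 -0.005]  turn [ 0.001  0.002 -0.004]
```

```bash
python3 -m jog '{"jaw":[0,0,0,0,0],"xyz":[[0,0,-0.1],[0,0,-0.12],[0,-0.1,-0.05],[-0.01,-0.2,0],[-0.01,-0.25,0]],"turn":[[0,0,0],[0,0,0],[0,0,0],[0,0,0],[0,0,0]]}' 50
python3 -m jog '{"jaw":[0,0,0,0,0],"xyz":[[-0.01,-0.25,0],[-0.01,-0.22,0],[0,-0.1,0],[0,0,0],[0,0,0]],"turn":[[0,0,0],[0,0,0],[0,0,0],[0,0,0],[0,0,0]]}'
python3 - <<'E'
from h import *
go(.5796,.102,.064)
E
```

```text
time: 43.2
position: [0.5881, 0.2257, 0.1145]
ee_rot: [[-0.997, 0.082, 0.006], [0.082, 0.997, 0.002], [-0.006, 0.002, -1.0]]
wrist_force: [0.1, -0.8, -2.7]
width: 0.0586
time: 43.82
position: [0.5805, 0.1024, 0.1169]
ee_rot: [[-0.996, 0.088, 0.007], [0.088, 0.996, 0.001], [-0.007, 0.002, -1.0]]
wrist_force: [0.8, 0.0, -2.7]
width: 0.0583
t 43.83 p [0.5805 0.1024 0.1169] w 0.0583 F [ 0.8  0.  -2.7]
 xyz now axes [ 0.006 -0.003  0.265]  aligned axes [ 0.005 -0.002  0.265]  turn [ 0.002  0.007 -0.004]
```

```bash
python3 -m jog '{"jaw":[0,0,0,0,0],"xyz":[[0.003,-0.002,0.04],[0,0,0.08],[0,0,0.08],[0,0,0.04],[0,0,0.008]],"turn":[[0,0.005,0],[0,0,0],[0,0,0],[0,0,0],[0,0,0]]}' 50
python3 - <<'E'
from h import *
go(.5796,.102,.062)
E
```

```text
time: 44.45
position: [0.5793, 0.1052, 0.0624]
ee_rot: [[-0.997, 0.083, -0.0], [0.083, 0.997, 0.002], [0.001, 0.002, -1.0]]
wrist_force: [-0.1, -1.1, -2.9]
width: 0.0586
t 44.45 p [0.5793 0.1052 0.0624] w 0.0586 F [-0.1 -1.1 -2.9]
 xyz now axes [-0.003 -0.016  0.002]  aligned axes [-0.003 -0.016  0.002]  turn [ 0.002 -0.     0.   ]
```

```bash
python3 -m jog '{"jaw":[0,0,0,0,0],"xyz":[[-0.002,-0.015,-0.003],[0,0,0.005],[0,0,0.004],[0,0,0.003],[0,0,0]],"turn":[[0,0,0],[0,0,0],[0,0,0],[0,0,0],[0,0,0]]}' 50
python3 - <<'E'
from h import *
go(.5796,.102,.062)
E
```

```text
time: 45.08
position: [0.5801, 0.102, 0.0625]
ee_rot: [[-0.996, 0.084, 0.001], [0.084, 0.996, 0.002], [-0.001, 0.002, -1.0]]
wrist_force: [0.1, 0.0, -1.0]
width: 0.0583
t 45.08 p [0.5801 0.102  0.0625] w 0.0583 F [ 0.1  0.  -1. ]
 xyz now axes [ 0.002 -0.     0.002]  aligned axes [ 0.002 -0.     0.002]  turn [ 0.002  0.001 -0.   ]
```

Weight mostly off. Release, rise and move clear, then the final check.

```bash
python3 -m jog '{"jaw":[0,0.8,1,1,1],"xyz":[[0,0,0.003],[0,0,0],[0,0,0],[0,0,0],[0,0,-0.1]],"turn":[[0,0,0],[0,0,0],[0,0,0],[0,0,0],[0,0,0]]}' 50
python3 -m jog '{"jaw":[1,1,1,1,1],"xyz":[[0,0,-0.2],[0,0,-0.25],[0.1,0.15,-0.1],[0.18,0.22,0],[0.18,0.22,0]],"turn":[[0,0,0],[0,0,0],[0,0,0],[0,0,0],[0,0,0]]}' 
python3 -m jog '{"jaw":[1,1,1,1,1],"xyz":[[0.18,0.22,0],[0.18,0.22,0],[0.1,0.15,0],[0,0,0],[0,0,0]],"turn":[[0,0,0],[0,0,0],[0,0,0],[0,0,0],[0,0,0]]}' 
python3 - <<'E'
from h import *
go(.5,0,.2)
for n in('top','side'):
    s=snap(n,n+'6');W=world(s)
    for c,b in(('blue',(.45,.65,-.2,-.05)),('yellow',(.45,.65,-.08,.06)),('green',(.45,.7,.03,.2))):
        P=W[mask(s,c,W,.098,.115,b)];z=np.median(P[:,2]) if len(P) else 0;P=P[P[:,2]>z-.004];print(n,c,np.round(circ(P)[0],1) if len(P) else 0,len(P),z)
    P=W[mask(s,'terra',W,.098,.113,(.4,.6,-.4,-.2),80)];print('tum',circ(P),len(P))
    x,y,z=np.moveaxis(W,-1,0);P=W[(z>.046)&(z<.06)&(np.hypot(x-.645,y-.05)<.045)];print('bowl',circ(P))
    A=s['image'][145:285,240:490] if n=='top' else s['image'][120:290,220:440]
    cv2.imwrite(f'pics/{n}6c.png',cv2.resize(A,None,fx=3,fy=3,interpolation=2))
E
```

```text
time: 45.7
position: [0.5799, 0.1018, 0.0818]
ee_rot: [[-0.996, 0.084, 0.0], [0.084, 0.996, 0.002], [-0.0, 0.002, -1.0]]
wrist_force: [-0.1, 0.1, 0.7]
width: 0.0851
time: 46.32
position: [0.5012, 0.228, 0.2042]
ee_rot: [[-0.996, 0.09, 0.012], [0.091, 0.996, 0.006], [-0.011, 0.007, -1.0]]
wrist_force: [0.5, 1.1, -0.2]
width: 0.0853
time: 46.95
position: [0.4164, 0.3607, 0.2117]
ee_rot: [[-0.996, 0.086, 0.019], [0.086, 0.996, 0.011], [-0.018, 0.013, -1.0]]
wrist_force: [0.5, 0.4, -0.0]
width: 0.0854
t 46.95 p [0.4164 0.3607 0.2117] w 0.0854 F [ 0.5  0.4 -0. ]
 xyz now axes [-0.57  -1.762  0.046]  aligned axes [-0.567 -1.762  0.058]  turn [ 0.012  0.017 -0.002]
top blue [ 555.6 -118.4] 296 0.10668601309845
top yellow [565.7  -8.4] 307 0.10613913893940838
top green [574.2 100. ] 271 0.1061696209753659
tum ((495.6572265625, -313.20928955078125), 29.392229080200195) 137
bowl ((647.904052734375, 50.585391998291016), 42.17498779296875)
side blue [ 555.1 -112.2] 104 0.10476998078206054
side yellow [567.9  -4.6] 224 0.10446713776069419
side green [576.8 107.3] 124 0.10484026245527386
tum ((496.187255859375, -311.94195556640625), 33.103092193603516) 119
bowl ((648.70263671875, 55.24959945678711), 43.38568115234375)
```

View pics/top6c.png

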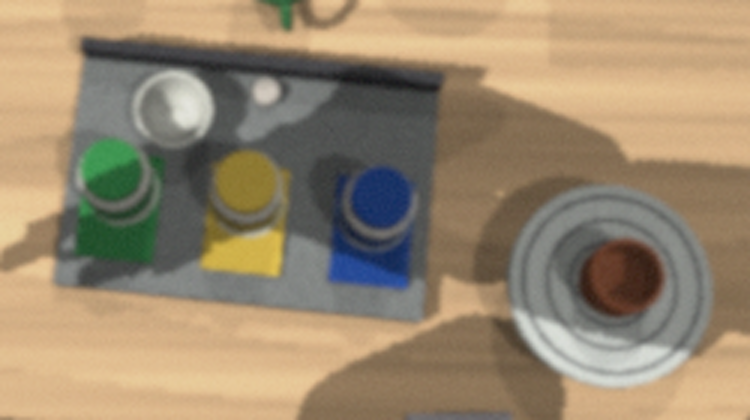

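View pics/side6c.png

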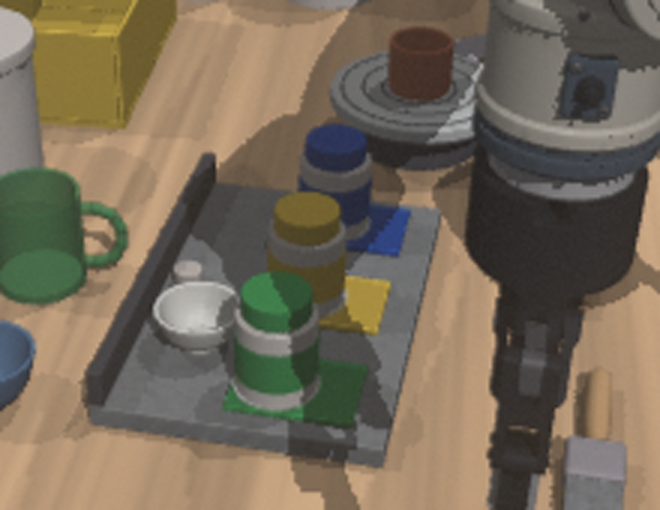

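Everything stands as asked: jars on their tiles, tumbler on the wheel, bowl in place, gripper clear. Handing in.

```bash
python3 -c "
from rig import ctrl
ctrl.sign_off()"
```

```text
the job is handed in; nothing more can be done
```

I finished the job in the order asked and handed it in at about 47 s. The three jars went to the side board, the tumbler went to the middle of the banding wheel, and then each jar went back to its own tile.

**Last checks (top camera):**
- **Jars:** the lids are within about 2 mm of where they stood at the start. Blue is 2.2 mm off, yellow 1.4 mm and green 0.6 mm. All three are upright.
- **Tumbler:** about 1.5 mm from the wheel centre and upright.
- **Bowl:** not visibly moved; its reading repeats to within about 1 mm since the jars were cleared. Its very first reading was a rougher fit and differs by about 4 mm.
- **Gripper:** open and well clear of everything.

**What disagreed or went less well:**
- **Camera offset:** the side camera reads 4–5 mm higher in y than the top one, 6–7 mm for some lids. The gripper put the truth in between, so I placed the jars with the top camera and the measured gripper position.
- **Circle fits:** the fitted white circles came out 1.5–3 mm farther in x than the original lid positions. I aimed the yellow and green jars at the original lid positions, and blue's target came from the circle fit.
- **Yellow jar:** it was pressed onto the side board with about 59 N at the wrist when it was set down, below the 120 N limit. I set everything after that down more gently.

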